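# Load two biscuit tiles into the sprung magazine of a tile printer

## Robot

A 6-joint arm with a two-finger parallel gripper is mounted at the origin on the work surface. World frame = base frame: x ahead of the robot, y to its left, z up, the work surface at z = 0. Lengths are in m, angles in rad, forces in N, time in s.
With the tool pointing down it reaches from about 0.35 to 0.975 m from the base axis. Payload 4.9 kg.
Tool frame: the origin (TCP) lies at the very end of the fingers, on their centre line; the grasp point (between the pads) lies 19 mm behind it; z points along the fingers, y is the line along which they close (so a half turn about z gives the same grasp; the last joint's range is limited). The gripper opens to 85 mm and grips with 20 to 120 N. Pads are 22 mm wide; open, the fingers measure 114 mm over their backs; the gripper's body (76 mm by 85 mm) begins 54 mm behind the grasp point. The pads swing forward as they close: fully open they stand 13 mm farther back than shut.
Start: joints at [-1.263, 0.053, 1.613, -0, 1.476, -0.119], TCP at [0.259, -0.569, 0.231] pointing down, gripper open.
Joint ranges: [-3.01, 3.01], [-1.01, 2.22], [0.06, 2.58], [-1.02, 4.17], [0.09, 2.62], [-3.14, 3.14]. Speed limits (rad/s): [2.57, 2.57, 3.14, 3.14, 3.14, 3.14].

## Interface

Orientations are given as a unit quaternion [w, x, y, z].
In Python, from plant import state, optics, ticket, nets gives the robot as it stands. The module is installed in compiled form; this text tells all that it offers.
- The arm moves only by the shell command python3 -m inch 'ROWS' [OPENING]. ROWS is JSON, a list of rows, each an object of numbers: "dx", "dy", "dz": the shift along the tool's x, y, z as a fraction of full scale; "rx", "ry", "rz": the turn, a rotation vector about the tool's x, y, z as a fraction of full scale. In form: [{"dx": .., "dy": .., "dz": .., "rx": .., "ry": .., "rz": ..}, ...]. A call has 1 to 5 rows; each row is the pose to reach, as a shift and turn from the pose commanded when the call began, along the tool's axes at that moment; what a row does not reach only later rows make up. Full scale, the value 1, is 0.8 m for a shift and 1.5 rad for a turn. A row lasts 1/10 s, in which the tool goes at most 50 mm and 8.59 degrees, less where a joint would pass 70% of its speed; a pose out of reach is approached as far as the arm can. A call with a number of a shift or a turn outside -1 to 1 is refused whole. A call with a gripper value outside its range is refused whole. OPENING is the opening, from -1 (shut) to 1 (fully open), set as the call begins (- or left out, the last holds). The fingers move at their own pace and stop on an object; the grip force is fixed at half the most. Time passes only in rows, so rows that repeat a pose let the fingers close. It gives the time, the measured TCP pose, the force, the opening and the grip force at its end, in the units of the state.
- state(): the state, without advancing time (a new reading comes with each control period).
- optics.grab_frame(name): name is "scene" or "top" or "wrist"; returns the picture (420x560x3 uint8, red, green, blue); there is no depth.
- optics.camera_info(name): a dict with "fx", "fy", "cx", "cy" (pixels), "R" (3x3) and "t" (3): a world point X has camera coordinates R X + t. Camera axes: x right, y down, z forward; pixel columns grow to the right and rows downward; lengths in m; the calibration is good to about 2 mm. A picture is of the moment at which its call begins: read the wrist's pose just before it. camera_info takes no time and is no camera call; for the wrist camera it gives the pose at the moment of the call.
- ticket.job_done(): hands the job in; it is judged then, once.
Trained networks look in the newest picture that a camera, given by its name, has taken for a name from the list of things; names that differ only in an ending like _2 or _b are one class to them, and where a whole thing is asked for, a point or a joint stands for the part that bears it (a point fixed in the world has none). Each returns a list of dicts, best first, with "confidence" (0 to 1); they miss things now and then, are a little off and sometimes report something else, mostly with a low value. They report only what shows in the picture. A call takes as long as a camera call. They do not tell look-alikes from the thing itself.
- nets.boxes_of(camera, name): "bbox" ([centre column, centre row, width, height] in pixels, round what is visible of it).
- nets.outline_of(camera, name): "pixels" (420x560 bool, what is visible of it) and "bbox" ([centre column, centre row, width, height] in pixels, round what is visible of it).
The state is a dict: "time": time; "joint_pos": joint angles; "joint_vel": joint speeds; "joint_efforts": joint torques, N m; "tool_pos": TCP position; "tool_rot": TCP orientation; "contact_force": force on the tool from outside, world axes, zero at the start; "ft_torque": the same for the moment, N m; "gripper_width": opening from 0.0 (shut) to 1.0 (fully open); "grasp_force": force on a finger pad.
Only numpy, scipy, OpenCV 4.12 (cv2) and the standard library are available. Lean on these libraries where they do the work, as an engineer would, in place of code of your own. Each camera call takes 0.05 s, during which the arm holds its last target. There are 200 camera calls.

## Task

Load the tile printer's sloping magazine: pull its sprung follower back by the knob and park the knob in the side notch, then take the two full-size tiles from the wooden rack and stand them in the track between the gate and the follower, one behind the other and facing the gate. Then take the knob out of the notch and ease the follower forward, without letting it snap shut, until it holds both tiles upright and tight together against the gate; leave the short trim tile in the rack and everything else on the bench as it is.

Things in the scene. Friction and masses are not known exactly. Their poses are not given: they have to be found in the camera images.
- magazine: Feed track of the grey tile printer, fixed, sloping 30 deg down to the printer. Frame tilted with it: origin on the track floor, mid-width, at the gate; x across, y down-slope, z out of the floor. 92 mm wide inside, rails 26 mm high (flared lips to 41) up to 130 mm from the gate. Gate: two lugs 62 mm high, tile side at y=0, 26 to 52 mm either side of the middle; middle open above the floor.
- housing_cover (a point): Middle of the flat slotted cover of the follower housing, which fills the track from 130 to 281 mm up-slope of the gate; cover top 58 mm above the track floor. The knob's 8 mm pin runs in its 13 mm wide straight slot; a notch 20 mm long opens from the slot's upper end towards +x of the magazine.
- follower_face (a point): Middle of the follower's pushing face: a dark steel plate 76 mm wide, 2 to 72 mm above the track floor, square to the track. Fully forward it stands 6 mm up-slope of the gate.
- follower (a joint): Travel of the follower up the slope, m: 0 fully forward, 0.112 end stop. A spring pushes it to the gate with about 4 N at 0 and 12 N at the end stop (its weight adds 1.8 N); let go, it snaps forward. Bearing on two 14 mm tiles it reads 0.022.
- knob_grip (a point): Centre of the black knob, a cylinder 26 mm in diameter, 42 mm long, axis along the magazine's z when upright, its foot 16 mm above the slotted cover. It stands on the follower's rod, 139 mm up-slope of the follower's face, moves with it and swings about the rod's axis, which runs along the slope 32 mm above the track floor, 63 mm from the knob's centre.
- knob (a joint): Swing of the knob about the rod, rad: 0 upright (slides along the slot only like this), 0.5 at the end of the notch, towards +x of the magazine (centre 30 mm over, 8 mm lower). The notch admits it with the follower at 0.104 to 0.112. Swung over more than 0.25 and let go it stays parked on the notch's front wall, follower at about 0.104. To free it, draw back a few mm, swing upright, let forward.
- rack: Wooden rack, fixed, with three places side by side along its x, 92 mm apart, for tiles standing on a ledge and leaning 30 degrees on dowels (52 mm high, on the +y side). Origin on the table under the middle place; the ledge lies 62 mm above it. The rack itself stands level: only the tiles lean, their tops towards +y of the rack.
- tile_a_mid (a point): Centre of one of the two full-size plain biscuit tiles, 80 mm wide (its x), 14 mm thick (its y), 100 mm tall (its z, up along the lean), 0.15 to 0.3 kg. It stands at any of the three places of the rack.
- tile_b_mid (a point): Centre of the other full-size tile, the same in every way.
- trim_mid (a point): Centre of the trim tile, 80 x 14 x 60 mm tall, in the remaining place of the rack. It stays there.
- sugar_pot: Lidded biscuit pot, 80 mm diameter, 106 mm tall, loose bystander on the table (origin under its middle).
- saucers: Stack of saucers, 124 mm diameter, 67 mm tall, bystander.
- wood_tool: Wooden modelling tool lying on the table between rack and magazine, 175 mm long along its x, 12 mm thick, bystander.
Not all that is in view belongs to the job. Leave any blue look-alike of the part that bears tile_b_mid alone.

How it is judged:
On the way, in this order (a step that is already met when the one before it is completed fails the run):
1. the follower is pulled back and parked: knob over in the notch, let go (value of joint follower above 0.098 m and value of joint knob above 0.25 rad and contact force between the fingers and knob below 0.1 N), for 0.2 s.
2. both full-size tiles are in the track between gate and follower, let go, with the follower still parked (value of joint follower above 0.098 m and y of tile_a_mid in the frame of magazine between -0.108 and 0.02 m and y of tile_b_mid in the frame of magazine between -0.108 and 0.02 m and z of each of tile_a_mid, tile_b_mid in the frame of magazine below 0.058 m and contact force between the fingers and tile_a below 0.1 N and contact force between the fingers and tile_b below 0.1 N and x of tile_a_mid in the frame of magazine between -0.012 and 0.012 m and x of tile_b_mid in the frame of magazine between -0.012 and 0.012 m), for 0.2 s.
At the end, for the whole second after the job is handed in: Both full-size tiles rest on the track floor, 100 mm side up, square to the track within 0.1 rad, tight together at the gate (centres 2-27 mm up-slope of it, 45-56 mm above the floor), untouched; knob out of the notch (under 0.2 rad), follower bearing on them (0.018-0.027 m) (value of joint follower between 0.018 and 0.027 m and value of joint knob below 0.2 rad and y of tile_a_mid in the frame of magazine between -0.027 and -0.002 m and y of tile_b_mid in the frame of magazine between -0.027 and -0.002 m and z of tile_a_mid in the frame of magazine between 0.045 and 0.056 m and z of tile_b_mid in the frame of magazine between 0.045 and 0.056 m and angle between the y axis of each of tile_a_mid, tile_b_mid and the y axis of magazine, either way round below 0.1 rad and angle between the z axis of each of tile_a_mid, tile_b_mid and the z axis of magazine, either way round below 0.1 rad and linear speed of each of tile_a, tile_b below 0.02 m/s).
It fails at once if the follower snaps forward (faster than 0.6 m/s) (velocity of joint follower below -0.6 m/s).
It fails at once if the trim tile is moved more than 25 mm (distance of trim_mid from where it was at the start of the episode above 0.025 m).
It fails at once if the pot, the saucers or the wooden tool is moved more than 40 mm (distance of any of sugar_pot, wood_tool, saucers from where it was at the start of the episode above 0.04 m).
It also fails if it takes over 72 s, if anything falls off the work surface, if the arm or the gripper's body presses on something with over 40 N, if the wrist force passes 120 N, or if a joint passes its speed limit or range.

## Working session

There is one attempt and no reset: what is moved stays moved. The work goes in short steps, Python scripts to look and compute and a shell command to move; the robot and the scene stay as the last step left them, time stands still between calls to the robot, and variables do not carry over. Pictures are saved under pics/ and viewed, at most 10 in all, crops included, and the job is handed in when it is done.

```bash
mkdir -p pics
cat > look.py <<'E'
from plant import state, optics, nets
import cv2, sys
for c in ("scene","top"):
    im=optics.grab_frame(c); cv2.imwrite(f"pics/{c}0.png",im[:,:,::-1])
    i=optics.camera_info(c); print(c,i["fx"],i["cx"],i["cy"],i["R"],i["t"])
    for n in ["magazine","housing_cover","follower_face","knob_grip","rack","tile_a_mid","trim_mid","sugar_pot","saucers","wood_tool"]:
        print(n,[([round(float(v)) for v in d["bbox"]],round(d["confidence"],2)) for d in nets.boxes_of(c,n)][:4])
print(state())
E
python3 look.py
```

```text
scene 380.51910933172644 280.65973573066776 207.99600476883825 [[-0.90455721  0.42632499  0.00482135]
 [ 0.35141709  0.75192887 -0.55777145]
 [-0.24141722 -0.50284189 -0.82998058]] [ 0.4582364  -0.07072927  1.16060103]
magazine [([305, 288, 103, 154], 0.72), ([327, 316, 45, 83], 0.33)]
housing_cover [([306, 290, 102, 151], 0.9)]
follower_face [([329, 314, 46, 84], 0.96), ([312, 285, 15, 17], 0.71)]
knob_grip [([198, 248, 32, 32], 0.73), ([313, 284, 17, 15], 0.65)]
rack [([245, 184, 100, 64], 0.96)]
tile_a_mid [([276, 148, 32, 26], 0.6), ([216, 178, 28, 22], 0.32)]
trim_mid [([216, 178, 27, 25], 0.76)]
sugar_pot [([201, 249, 29, 24], 0.72)]
saucers [([216, 324, 58, 60], 0.9)]
wood_tool [([282, 219, 46, 31], 0.62)]
top 471.64756547480033 282.0623353896111 201.27823004900472 [[ 0.00659696 -0.99982237 -0.01765546]
 [-0.99779079 -0.00541432 -0.06621341]
 [ 0.06610606  0.01805326 -0.99764927]] [-3.63919573e-04  4.95542132e-01  1.24770393e+00]
magazine [([210, 178, 113, 59], 0.86)]
housing_cover [([208, 181, 114, 56], 0.63)]
follower_face [([186, 184, 61, 30], 0.95)]
knob_grip [([194, 180, 
[... 315 characters left out ...]
'joint_pos': array([-1.26294504e+00,  5.26889073e-02,  1.61287289e+00, -5.19027812e-06,
        1.47597276e+00, -1.18986824e-01]), 'joint_vel': array([-0.00019932, -0.00150334, -0.00189767,  0.00029692, -0.00026025,
        0.00217603]), 'joint_efforts': array([ 6.74615785e-05, -3.93687880e+01, -3.70467675e+01, -1.58092612e-04,
        5.06287633e-04,  2.07042447e-06]), 'tool_pos': array([ 0.25875332, -0.56892189,  0.23132667]), 'tool_rot': array([2.91618862e-05, 9.77312412e-01, 2.11802855e-01, 1.66987084e-07]), 'contact_force': array([-0.42093096, -0.79557282,  0.19258477]), 'ft_torque': array([ 0.01693957,  0.05256189, -0.03351654]), 'grasp_force': 0.0, 'gripper_width': 0.9999473134418041}
```

```bash
python3 -c "
import cv2,numpy as np
a=cv2.imread('pics/top0.png')[70:290,130:430];b=cv2.imread('pics/scene0.png')[110:380,150:400]
cv2.imwrite('pics/top0c.png',cv2.resize(a,None,fx=2.6,fy=2.6,interpolation=2));cv2.imwrite('pics/scene0c.png',cv2.resize(b,None,fx=2.2,fy=2.2,interpolation=2))"
```

```text
(no output)
```

View pics/top0c.png

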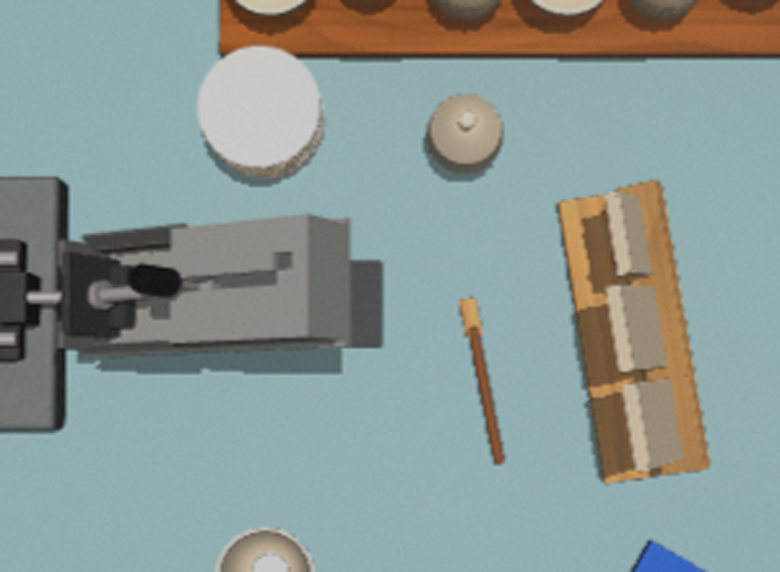

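View pics/scene0c.png

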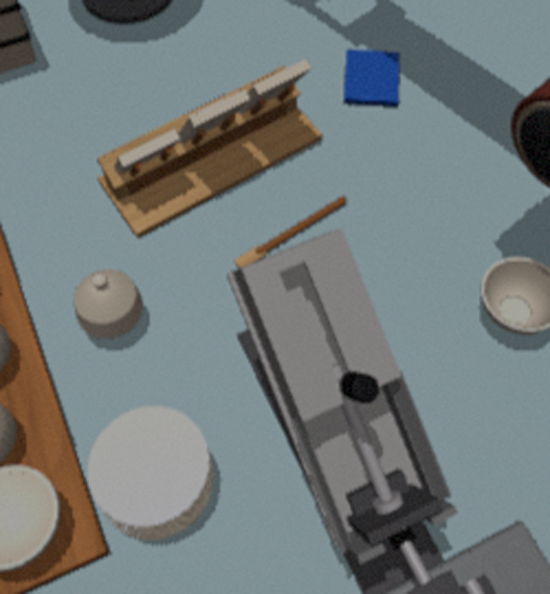

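The pictures show the magazine at left in the top view, with world +x up and +y left. The knob is at top (190,178) and the notch at (239,170).

Candidates for the full-size tiles:
- **Top (372,162), far place:** shorter than the others, so this is the trim tile.
- **Top (376,196), middle place:** full-size.
- **Top (381,234), near place:** full-size.
- **Scene (319,145), blue tile on the table:** a look-alike, to be left alone.

For the knob, the net's other candidate is the pot at scene (201,249), which I rule out.

Next I'll fit the poses.

```bash
cat > fit.py <<'E'
import numpy as np
from plant import optics
from scipy.optimize import least_squares
T=optics.camera_info("top");S=optics.camera_info("scene")
def proj(i,X):
    c=np.asarray(i["R"])@X+np.asarray(i["t"]); return np.array([i["fx"]*c[0]/c[2]+i["cx"],i["fy"]*c[1]/c[2]+i["cy"]])
ct=lambda u,v:np.array([130+u/2.6,70+v/2.6]); cs=lambda u,v:np.array([150+u/2.2,110+v/2.2])
def Rm(yaw):
    s,c=.5,np.sqrt(.75); A=np.array([[1,0,0],[0,c,s],[0,-s,c]])
    return np.array([[np.cos(yaw),-np.sin(yaw),0],[np.sin(yaw),np.cos(yaw),0],[0,0,1]])@A
if __name__=="__main__":
    def pts(w): return [((w,-.281,.058),ct(310,215),cs(237,271)),((-w,-.281,.058),ct(306,340),cs(342,231)),((0,-.145,.095),ct(155,280),cs(360,387)),
      ((w,-.130,.058),ct(172,228),cs(307,445)),((-w,-.130,.058),None,cs(400,378))]
    def r(p):
        o=[]
        for m,a,b in pts(p[4]):
            X=p[:3]+Rm(p[3])@np.array(m)
            if a is not None:o.append(proj(T,X)-a)
            o.append(proj(S,X)-b)
        return np.concatenate(o)
    q=least_squares(r,[.45,.3,.08,0,.05],loss="soft_l1"); print("mag",q.x.round(4),"\n",r(q.x).round(1))
    # tiles: top-edge corners, tile at yaw, lean 30
    # rack params X,Y,yaw ; tile k centre: ledge .062
    def tile(p,k,h): # list of back-face/top corners
        R=Rm(p[2]); ex=np.array([np.cos(p[2]),np.sin(p[2]),0]); base=np.array([p[0],p[1],.062])+.092*k*ex
        return base,R,h
    def corner(p,k,h,sx,dy,z):
        b,R,h=tile(p,k,h); return b+R@np.array([sx*.04,dy,z])
    # +y top edge at dy=+.007, -y at -.007; p[3]= offset z
    obs=[(0,.1,1,.007,.1,ct(608,291),None),(0,.1,-1,.007,.1,ct(620,377),None),(-1,.1,1,.007,.1,ct(623,389),None),(-1,.1,-1,.007,.1,ct(638,473),None),
         (1,.06,1,.007,.06,ct(607,195),None),(1,.06,-1,.007,.06,ct(619,277),None),
         (0,.1,1,-.007,.1,None,cs(188,118)),(0,.1,-1,-.007,.1,None,cs(247,90)),(-1,.1,-1,-.007,.1,None,cs(307,61)),(-1,.1,1,-.007,.1,None,cs(251,88))]
    def r2(p):
        o=[]
        for k,h,sx,dy,z,a,b in obs:
            X=corner(p,k,h,sx,dy,z)
            o.append(proj(T,X)-a if a is not None else proj(S,X)-b)
        return np.concatenate(o)
    q=least_squares(r2,[.4,-.25,0],loss="soft_l1"); print("rack",q.x.round(4),"\n",r2(q.x).round(1))
    for k in(0,-1): print(k,(np.array([q.x[0],q.x[1],.062])+.092*k*np.array([np.cos(q.x[2]),np.sin(q.x[2]),0])+Rm(q.x[2])@[0,0,.05]).round(4))
E
python3 fit.py
```

```text
mag [0.5343 0.2871 0.0584 0.007  0.0523] 
 [-0.7 -0.5  2.7  0.3  0.6 -1.2  0.4 -0.1  0.4  0.2 -0.2  1.   0.   0.1
 -1.5 -9.7  0.9 -0. ]
rack [ 0.5063 -0.2562  0.1545] 
 [-0.6 -1.   0.1 -1.2 -0.3 -0.9 -0.7  0.  -0.3 -0.1  0.2 -0.1  1.1 -1.5
 -0.2 -1.3  0.3 -1.8  1.7 -2.2]
0 [ 0.5025 -0.2315  0.1053]
-1 [ 0.4116 -0.2457  0.1053]
```

```bash
cat > go.py <<'E'
# plan: prints per-call rows (values only) from present pose to waypoints
import numpy as np
from plant import state
from scipy.spatial.transform import Rotation as Ro, Slerp
from fit import Rm
M=dict(o=np.array([.5343,.2871,.0584]),yaw=.007)
RK=dict(o=np.array([.5063,-.2562,.062]),yaw=.1545)
def mag(p): return M["o"]+Rm(M["yaw"])@np.array(p,float)
def tmag(swing=0): 
    R=Rm(M["yaw"])@Ro.from_rotvec([0,swing,0]).as_matrix(); return R@np.diag([1,-1,-1])
def rk(k,p): return RK["o"]+.092*k*np.array([np.cos(RK["yaw"]),np.sin(RK["yaw"]),0])+Rm(RK["yaw"])@np.array(p,float)
def trk(): return Rm(RK["yaw"])@np.diag([1,-1,-1])
def pose():
    s=state(); q=s["tool_rot"]; return s["tool_pos"],Ro.from_quat([q[1],q[2],q[3],q[0]]).as_matrix()
def plan(wps,maxd=.24,maxa=.6):
    p,R=pose()
    for P,Q in wps:
        ang=Ro.from_matrix(R.T@Q).as_rotvec(); n=max(1,int(np.ceil(max(np.linalg.norm(P-p)/maxd,np.linalg.norm(ang)/maxa))))
        for _ in range(n):
            d=R.T@(P-p)/n/.8 if _==0 else R.T@D/.8
            if _==0: D=(P-p)/n
            a=ang/n/1.5
            need=max(np.linalg.norm(D)/.05,np.linalg.norm(ang)/n/.1499)
            print("d",d.round(4),"r",a.round(4),"rows %.1f"%need)
            R=R@Ro.from_rotvec(ang/n).as_matrix()
        p=P
        print("--")
def inmag():
    p,R=pose(); return (Rm(M["yaw"]).T@(p-M["o"])).round(4)
E
python3 -c "
from go import *
p,R=pose()
k=mag([0,-.145,.095+.10])
plan([(np.array([.3,-.45,.38]),R),(k+[0,-.05,.06],tmag())]); print(k)"
```

```text
d [ 0.1085 -0.114  -0.1858] r [0. 0. 0.] rows 3.9
--
d [ 0.2026 -0.2095  0.0084] r [-0.1146 -0.0244  0.0911] rows 4.7
d [ 0.1717 -0.2328 -0.0366] r [-0.1146 -0.0244  0.0911] rows 4.7
d [ 0.1368 -0.2436 -0.0834] r [-0.1146 -0.0244  0.0911] rows 4.7
--
[0.53449651 0.259027   0.29977495]
```

```bash
python3 -m inch '[{"dx":0.108,"dy":-0.114,"dz":-0.186},{"dx":0.108,"dy":-0.114,"dz":-0.186},{"dx":0.108,"dy":-0.114,"dz":-0.186},{"dx":0.108,"dy":-0.114,"dz":-0.186}]' 1
python3 -m inch '[{"dx":0.203,"dy":-0.21,"dz":0.008,"rx":-0.115,"ry":-0.024,"rz":0.091},{"dx":0.203,"dy":-0.21,"dz":0.008,"rx":-0.115,"ry":-0.024,"rz":0.091},{"dx":0.203,"dy":-0.21,"dz":0.008,"rx":-0.115,"ry":-0.024,"rz":0.091},{"dx":0.203,"dy":-0.21,"dz":0.008,"rx":-0.115,"ry":-0.024,"rz":0.091},{"dx":0.203,"dy":-0.21,"dz":0.008,"rx":-0.115,"ry":-0.024,"rz":0.091}]'
python3 -m inch '[{"dx":0.172,"dy":-0.233,"dz":-0.037,"rx":-0.115,"ry":-0.024,"rz":0.091},{"dx":0.172,"dy":-0.233,"dz":-0.037,"rx":-0.115,"ry":-0.024,"rz":0.091},{"dx":0.172,"dy":-0.233,"dz":-0.037,"rx":-0.115,"ry":-0.024,"rz":0.091},{"dx":0.172,"dy":-0.233,"dz":-0.037,"rx":-0.115,"ry":-0.024,"rz":0.091},{"dx":0.172,"dy":-0.233,"dz":-0.037,"rx":-0.115,"ry":-0.024,"rz":0.091}]'
python3 -m inch '[{"dx":0.137,"dy":-0.244,"dz":-0.083,"rx":-0.115,"ry":-0.024,"rz":0.091},{"dx":0.137,"dy":-0.244,"dz":-0.083,"rx":-0.115,"ry":-0.024,"rz":0.091},{"dx":0.137,"dy":-0.244,"dz":-0.083,"rx":-0.115,"ry":-0.024,"rz":0.091},{"dx":0.137,"dy":-0.244,"dz":-0.083,"rx":-0.115,"ry":-0.024,"rz":0.091},{"dx":0.137,"dy":-0.244,"dz":-0.083,"rx":-0.115,"ry":-0.024,"rz":0.091}]'
python3 - <<'E'
from go import *
from plant import optics
import cv2
print(inmag()); k=mag([0,-.145,.095+.10]);plan([(k,tmag())])
i=optics.camera_info("wrist"); im=optics.grab_frame("wrist"); cv2.imwrite("pics/w1.png",im[:,:,::-1])
from fit import proj
for m in [(0,-.145,.116),(0,-.145,.074),(.052,-.13,.058),(-.052,-.13,.058),(.052,-.281,.058),(-.052,-.281,.058),(0,-.26,.058),(.038,-.006,.072),(-.038,-.006,.072)]: print(m,proj(i,mag(m)).round())
E
```

```text
time: 1.6
tool_pos: [0.3375, -0.3461, 0.2248]
tool_rot: [0.088, 0.986, 0.144, 0.001]
contact_force: [-0.1, -0.2, 0.9]
gripper_width: 1.0
grasp_force: 0.0
time: 2.1
tool_pos: [0.4156, -0.1264, 0.2189]
tool_rot: [0.175, 0.982, 0.075, 0.002]
contact_force: [0.3, -0.5, -0.0]
gripper_width: 1.0
grasp_force: 0.0
time: 2.6
tool_pos: [0.4739, 0.0787, 0.206]
tool_rot: [0.274, 0.961, 0.003, -0.026]
contact_force: [-79.7, -53.2, -6.4]
gripper_width: 0.997
grasp_force: 40.2
[-0.0619 -0.2539  0.0238]
d [ 0.0677 -0.1281 -0.222 ] r [0.0217 0.0348 0.0089] rows 4.2
--
(0, -0.145, 0.116) [-453.  248.]
(0, -0.145, 0.074) [-129.  173.]
(0.052, -0.13, 0.058) [-208.  -47.]
(-0.052, -0.13, 0.058) [-63. 302.]
(0.052, -0.281, 0.058) [390. -30.]
(-0.052, -0.281, 0.058) [353. 299.]
(0, -0.26, 0.058) [303. 163.]
(0.038, -0.006, 0.072) [-878.   -8.]
(-0.038, -0.006, 0.072) [-562.  295.]validation failed for argument at $[0]...
```

View pics/w1.png

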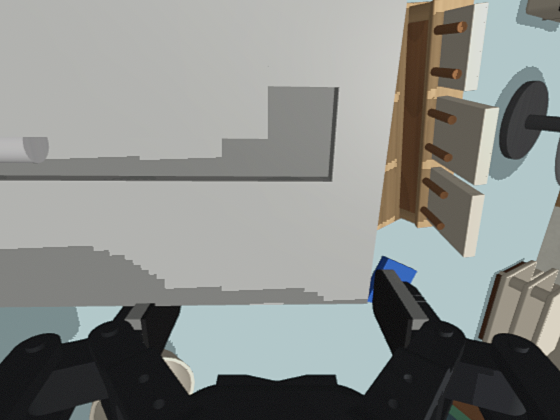

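The wrist view shows the fingers pressing on the magazine's -x side near (375,300). The lift call was refused because its rows left out keys. I'm backing off now and using all six keys from here on.

```bash
python3 -m inch '[{"dx":-0.03,"dy":0.03,"dz":0,"rx":0,"ry":0,"rz":0},{"dx":-0.03,"dy":0.03,"dz":-0.06,"rx":0,"ry":0,"rz":0},{"dx":-0.03,"dy":0.03,"dz":-0.12,"rx":0,"ry":0,"rz":0},{"dx":-0.03,"dy":0.03,"dz":-0.18,"rx":0,"ry":0,"rz":0},{"dx":-0.03,"dy":0.03,"dz":-0.24,"rx":0,"ry":0,"rz":0}]' 1
python3 - <<'E'
from go import *
from plant import optics,nets
import cv2
print(inmag()); k=mag([0,-.145,.095+.09]);plan([(k+[0,-.0,.0],tmag())])
E
```

```text
time: 3.15
tool_pos: [0.4663, 0.1622, 0.3912]
tool_rot: [0.259, 0.966, 0.004, 0.002]
contact_force: [0.9, 0.2, -0.5]
gripper_width: 1.002
grasp_force: 0.0
[-0.0689 -0.2741  0.226 ]
d [ 0.0859 -0.1615  0.0514] r [ 0.0006 -0.0017 -0.0001] rows 3.0
--
```

```bash
python3 -m inch '[{"dx":0.03,"dy":-0.06,"dz":0,"rx":0,"ry":0,"rz":0},{"dx":0.06,"dy":-0.11,"dz":0,"rx":0,"ry":0,"rz":0},{"dx":0.086,"dy":-0.16,"dz":0,"rx":0,"ry":0,"rz":0},{"dx":0.086,"dy":-0.16,"dz":0,"rx":0,"ry":0,"rz":0}]' 1
python3 - <<'E'
from go import *
from plant import optics,nets
import cv2
from fit import proj
print(inmag())
i=optics.camera_info("wrist"); im=optics.grab_frame("wrist"); 
for n in ["knob_grip","follower_face","housing_cover"]:print(n,[(d["bbox"],d["confidence"]) for d in nets.boxes_of("wrist",n)])
for m in [(0,-.145,.116),(0,-.145,.095),(0,-.145,.074),(.052,-.13,.058),(-.052,-.13,.058),(.052,-.281,.058),(-.052,-.281,.058),(.038,-.006,.072),(-.038,-.006,.072)]:
    q=proj(i,mag(m)).round().astype(int); print(m,q); cv2.circle(im,tuple(int(v) for v in q),3,(255,0,0),-1)
cv2.imwrite("pics/w2.png",im[:,:,::-1])
E
```

```text
time: 3.55
tool_pos: [0.535, 0.2753, 0.318]
tool_rot: [0.261, 0.965, 0.006, -0.002]
contact_force: [-0.0, -0.5, -0.3]
gripper_width: 1.001
grasp_force: 0.0
[ 0.0006 -0.14    0.2189]
knob_grip [([289.2, 199.9, 32.4, 44.1], 0.92)]
follower_face [([214.3, 187.9, 181.2, 93.6], 0.62)]
housing_cover [([274.8, 181.4, 329.4, 125.4], 0.74), ([435.8, 155.2, 72.1, 150.7], 0.36)]
(0, -0.145, 0.116) [283 208]
(0, -0.145, 0.095) [282 200]
(0, -0.145, 0.074) [281 194]
(0.052, -0.13, 0.058) [265 132]
(-0.052, -0.13, 0.058) [265 240]
(0.052, -0.281, 0.058) [434 134]
(-0.052, -0.281, 0.058) [418 241]
(0.038, -0.006, 0.072) [121 149]
(-0.038, -0.006, 0.072) [132 231]
```

View pics/w2.png

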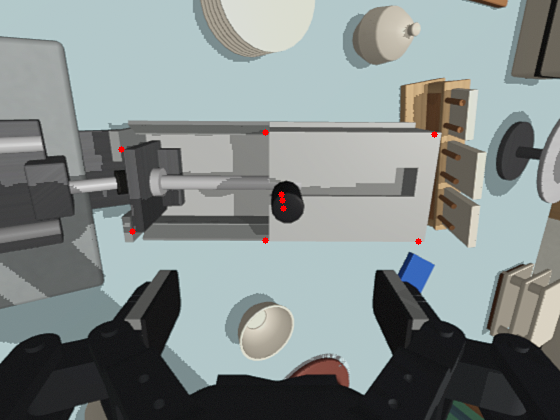

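The picture shows the knob top at about (288,208), against a prediction of (283,208). The housing edges are shifted the same way, so I move the magazine estimate 5 mm up-slope. Next I descend on the knob and close.

```bash
sed -i 's/^M=dict.*/M=dict(o=np.array([.5343,.2828,.0609]),yaw=.007)/' go.py
python3 -m inch '[{"dx":0,"dy":0.012,"dz":0.05,"rx":0,"ry":0,"rz":0},{"dx":0,"dy":0.012,"dz":0.1,"rx":0,"ry":0,"rz":0},{"dx":0,"dy":0.012,"dz":0.15,"rx":0,"ry":0,"rz":0},{"dx":0,"dy":0.012,"dz":0.176,"rx":0,"ry":0,"rz":0},{"dx":0,"dy":0.012,"dz":0.176,"rx":0,"ry":0,"rz":0}]' 1
python3 -m inch '[{"dx":0,"dy":0,"dz":0,"rx":0,"ry":0,"rz":0},{"dx":0,"dy":0,"dz":0,"rx":0,"ry":0,"rz":0},{"dx":0,"dy":0,"dz":0,"rx":0,"ry":0,"rz":0},{"dx":0,"dy":0,"dz":0,"rx":0,"ry":0,"rz":0},{"dx":0,"dy":0,"dz":0,"rx":0,"ry":0,"rz":0}]' -1
python3 -c "
from go import *
print(inmag());plan([(pose()[0],tmag())])"
```

```text
time: 4.25
tool_pos: [0.5339, 0.1914, 0.2072]
tool_rot: [0.26, 0.966, 0.003, 0.0]
contact_force: [-0.1, -0.2, 0.1]
gripper_width: 1.001
grasp_force: 0.0
time: 4.75
tool_pos: [0.5364, 0.1966, 0.2099]
tool_rot: [0.257, 0.966, 0.004, 0.004]
contact_force: [-0.1, 8.1, 1.4]
gripper_width: 0.291
grasp_force: 58.5
[ 0.0015 -0.1492  0.0859]
d [0. 0. 0.] r [-0.0029 -0.004   0.0001] rows 0.0
--
```

```bash
python3 -m inch '[{"dx":0,"dy":0.03,"dz":0,"rx":0,"ry":0,"rz":0},{"dx":0,"dy":0.06,"dz":0,"rx":0,"ry":0,"rz":0},{"dx":0,"dy":0.09,"dz":0,"rx":0,"ry":0,"rz":0},{"dx":0,"dy":0.12,"dz":0,"rx":0,"ry":0,"rz":0},{"dx":0,"dy":0.125,"dz":0,"rx":0,"ry":0,"rz":0}]'
python3 -c "
from go import *
print(inmag())"
python3 -m inch '[{"dx":0,"dy":0.004,"dz":0,"rx":0,"ry":0,"rz":0},{"dx":0,"dy":0.008,"dz":0,"rx":0,"ry":0,"rz":0},{"dx":0,"dy":0.008,"dz":0,"rx":0,"ry":0,"rz":0}]'
python3 -c "
from go import *
print(inmag())"
```

```text
time: 5.25
tool_pos: [0.537, 0.1101, 0.2596]
tool_rot: [0.255, 0.967, 0.004, 0.004]
contact_force: [1.3, 15.9, -0.2]
gripper_width: 0.29
grasp_force: 61.2
[ 0.0015 -0.2489  0.0858]
time: 5.55
tool_pos: [0.5371, 0.1059, 0.2621]
tool_rot: [0.255, 0.967, 0.005, 0.004]
contact_force: [1.5, 14.6, -1.1]
gripper_width: 0.286
grasp_force: 61.1
[ 0.0015 -0.2538  0.0858]
```

```bash
python3 -m inch '[{"dx":0,"dy":0.002,"dz":0,"rx":0,"ry":0,"rz":0},{"dx":0,"dy":0.004,"dz":0,"rx":0,"ry":0,"rz":0},{"dx":0,"dy":0.004,"dz":0,"rx":0,"ry":0,"rz":0}]'
python3 -m inch '[{"dx":0.01,"dy":0,"dz":0.001,"rx":0,"ry":-0.1,"rz":0},{"dx":0.02,"dy":0,"dz":0.003,"rx":0,"ry":-0.2,"rz":0},{"dx":0.029,"dy":0,"dz":0.007,"rx":0,"ry":-0.3,"rz":0},{"dx":0.032,"dy":0,"dz":0.008,"rx":0,"ry":-0.333,"rz":0},{"dx":0.032,"dy":0,"dz":0.008,"rx":0,"ry":-0.333,"rz":0}]'
python3 -c "
from go import *
print(inmag())
from plant import optics
import cv2
a=optics.grab_frame('scene')[190:360,230:380];cv2.imwrite('pics/s2.png',cv2.resize(a,None,fx=3.4,fy=3.4,interpolation=2)[:,:,::-1])"
```

```text
time: 5.85
tool_pos: [0.5371, 0.1035, 0.2634]
tool_rot: [0.255, 0.967, 0.005, 0.004]
contact_force: [2.6, 15.0, -1.3]
gripper_width: 0.29
grasp_force: 61.1
time: 6.35
tool_pos: [0.5611, 0.1006, 0.2578]
tool_rot: [0.249, 0.936, -0.059, -0.241]
contact_force: [-8.1, 16.3, 2.2]
gripper_width: 0.289
grasp_force: 61.1
[ 0.0256 -0.2564  0.0793]
```

View pics/s2.png

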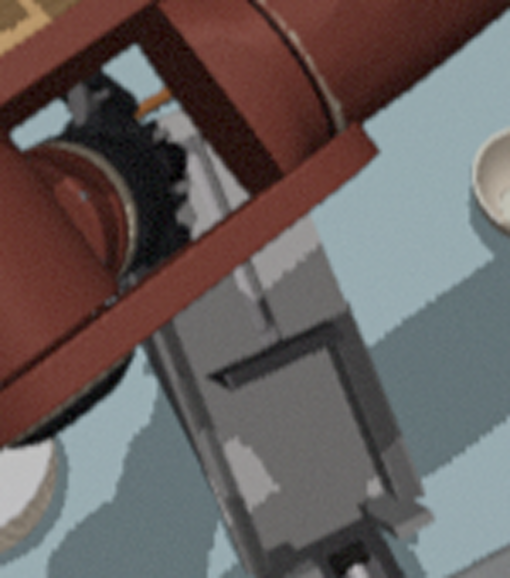

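```bash
python3 -m inch '[{"dx":0,"dy":-0.003,"dz":0,"rx":0,"ry":0,"rz":0},{"dx":0,"dy":-0.005,"dz":0,"rx":0,"ry":0,"rz":0},{"dx":0,"dy":-0.005,"dz":0,"rx":0,"ry":0,"rz":0}]'
python3 -c "
from go import *
print(inmag())"
python3 -m inch '[{"dx":0,"dy":-0.002,"dz":0,"rx":0,"ry":0,"rz":0},{"dx":0,"dy":-0.002,"dz":0,"rx":0,"ry":0,"rz":0}]'
```

```text
time: 6.7
tool_pos: [0.561, 0.1041, 0.2558]
tool_rot: [0.249, 0.937, -0.058, -0.238]
contact_force: [-4.9, 15.3, -0.2]
gripper_width: 0.287
grasp_force: 61.2
[ 0.0254 -0.2524  0.0794]
time: 6.9
tool_pos: [0.5609, 0.1054, 0.2551]
tool_rot: [0.249, 0.937, -0.058, -0.238]
contact_force: [-5.2, 16.1, 0.5]
gripper_width: 0.289
grasp_force: 61.1
```

```bash
for i in 1 2 3; do python3 -m inch '[{"dx":0,"dy":-0.002,"dz":0,"rx":0,"ry":0,"rz":0},{"dx":0,"dy":-0.002,"dz":0,"rx":0,"ry":0,"rz":0}]' | grep -E "tool_pos|contact"; done
```

```text
tool_pos: [0.5609, 0.1068, 0.2543]
contact_force: [-4.2, 15.7, -0.0]
tool_pos: [0.5609, 0.1078, 0.2537]
contact_force: [-4.6, 13.6, 0.8]
tool_pos: [0.5609, 0.1081, 0.2537]
contact_force: [-4.5, 8.7, 2.8]
```

```bash
python3 -m inch '[{"dx":0,"dy":-0.002,"dz":0,"rx":0,"ry":0,"rz":0},{"dx":0,"dy":-0.002,"dz":0,"rx":0,"ry":0,"rz":0}]' 
python3 -m inch '[{"dx":0,"dy":0,"dz":0,"rx":0,"ry":0,"rz":0},{"dx":0,"dy":0,"dz":0,"rx":0,"ry":0,"rz":0},{"dx":0,"dy":0,"dz":0,"rx":0,"ry":0,"rz":0},{"dx":0,"dy":0,"dz":0,"rx":0,"ry":0,"rz":0}]' 1
python3 -m inch '[{"dx":0,"dy":0,"dz":-0.05,"rx":0,"ry":0,"rz":0},{"dx":0,"dy":0,"dz":-0.1,"rx":0,"ry":0,"rz":0},{"dx":0,"dy":0,"dz":-0.15,"rx":0,"ry":0,"rz":0},{"dx":0,"dy":0,"dz":-0.2,"rx":0,"ry":0,"rz":0}]'
python3 - <<'E'
from go import *
print(inmag())
P=rk(0,[0,0,.10-.019+.0+.10]); plan([(P+[0,.05,.06],trk()),(P,trk())]); print(P)
from plant import optics
import cv2
i=optics.camera_info("wrist"); im=optics.grab_frame("wrist")
cv2.imwrite("pics/w3.png",im[:,:,::-1])
E
```

```text
time: 7.7
tool_pos: [0.561, 0.1082, 0.2536]
tool_rot: [0.252, 0.936, -0.06, -0.238]
contact_force: [-5.6, 5.0, 4.5]
gripper_width: 0.294
grasp_force: 61.0
time: 8.1
tool_pos: [0.562, 0.1063, 0.2518]
tool_rot: [0.252, 0.936, -0.061, -0.237]
contact_force: [-0.9, 0.1, -0.4]
gripper_width: 0.943
grasp_force: 0.0
time: 8.5
tool_pos: [0.6382, 0.1778, 0.3747]
tool_rot: [0.252, 0.936, -0.061, -0.237]
contact_force: [1.3, 0.1, -0.3]
gripper_width: 1.002
grasp_force: 0.0
[ 0.1031 -0.2485  0.2189]
d [-0.0125  0.1287  0.1705] r [-0.0102  0.1902 -0.042 ] rows 3.4
d [-0.0682  0.1236  0.1608] r [-0.0102  0.1902 -0.042 ] rows 3.4
--
d [-0.0096  0.016   0.0958] r [ 0.  0. -0.] rows 1.6
--
[ 0.49237331 -0.16677798  0.2187506 ]
```

View pics/w3.png

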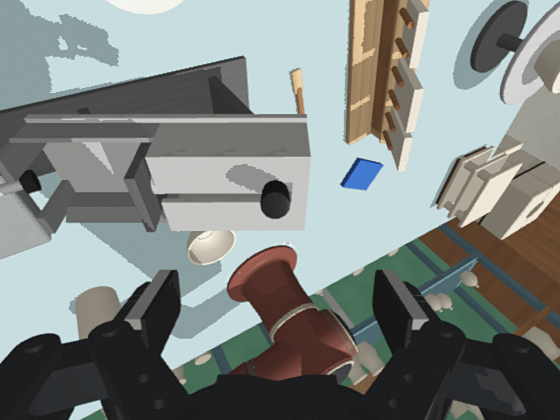

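The follower is parked, with the knob over in the notch at (275,198). There is a dark block with a rod near the gate at w3 (32,180), so I'm checking its height before bringing fingers there.

```bash
python3 - <<'E'
from go import *
from fit import proj,S,T
from plant import optics
from scipy.optimize import least_squares
i=optics.camera_info("wrist")
for a,b in [((36,180),(333,357)),((30,170),(333,357)),((36,190),(333,357))]:
    f=lambda X:np.concatenate([proj(i,X)-a,proj(S,X)-b]); q=least_squares(f,[.53,.28,.1]); print((Rm(M["yaw"]).T@(q.x-M["o"])).round(3),q.cost)
for m in [(.026,0,.062),(-.026,0,.062),(.026,0,0),(-.026,0,0),(.052,0,.062),(-.052,0,.062)]: print(m,proj(i,mag(m)).round(),proj(S,mag(m)).round())
E
python3 -c "
import cv2
a=cv2.imread('pics/w3.png')[90:270,0:180];cv2.imwrite('pics/w3c.png',cv2.resize(a,None,fx=3.3,fy=3.3,interpolation=2))"
```

```text
[-0.003  0.022  0.031] 4.054681668423478
[-0.     0.033  0.017] 0.753348371855301
[-0.     0.012  0.05 ] 10.777750673020165
(0.026, 0, 0.062) [ 26. 178.] [323. 355.]
(-0.026, 0, 0.062) [ 51. 214.] [345. 344.]
(0.026, 0, 0) [ 55. 142.] [314. 347.]
(-0.026, 0, 0) [ 75. 177.] [334. 337.]
(0.052, 0, 0.062) [ 11. 157.] [312. 361.]
(-0.052, 0, 0.062) [ 62. 229.] [356. 338.]
```

View pics/w3c.png

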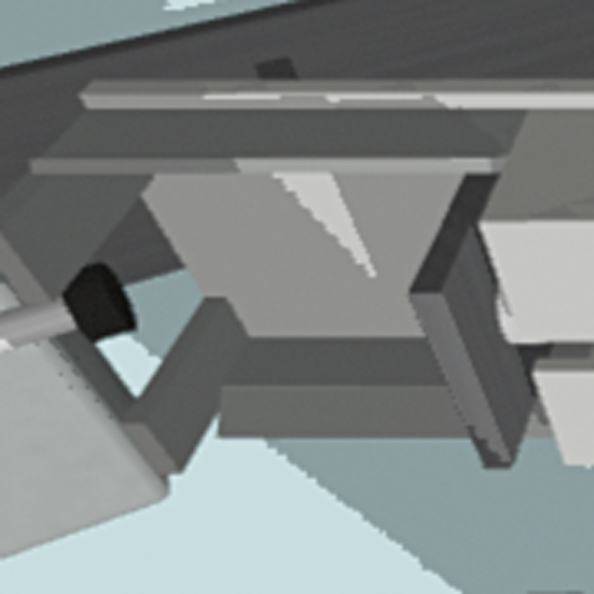

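Run:
```python
from go import *
from fit import proj
from plant import optics
i=optics.camera_info("wrist")
obs=[((.038,-.110,.072),(125,178.5)),((-.038,-.110,.072),(148.5,231)),((-.026,0,.062),(41,219)),((.026,0,.062),(12,181)),((.046,0,0),(45,147)),((-.046,0,0),(75,192)),
 ((-.0523,-.281,.058),(304,229)),((.0523,-.281,.058),(311,156))]
for m,o in obs: print(m,proj(i,mag(m)).round(),o)
from scipy.optimize import least_squares
import fit
def res(p):
    r=[]
    for m,o in obs: r.append(proj(i,p[:3]+Rm(p[3])@np.array(m))-o)
    for m,a,b in [((.0523,-.281,.058),fit.ct(310,215),fit.cs(237,271)),((-.0523,-.281,.058),fit.ct(306,340),fit.cs(342,231)),((.0523,-.130,.058),fit.ct(172,228),fit.cs(307,445))]:
        X=p[:3]+Rm(p[3])@np.array(m); r+=[proj(fit.T,X)-a,proj(fit.S,X)-b]
    return np.concatenate(r)
q=least_squares(res,[*M["o"],.007],loss="soft_l1"); print(q.x.round(4)); print(res(q.x).round(1).reshape(-1,2).tolist())
print("shift in mag",Rm(.007).T@(q.x[:3]-M["o"]))
```

```text
(0.038, -0.11, 0.072) [130. 175.] (125, 178.5)
(-0.038, -0.11, 0.072) [152. 228.] (148.5, 231)
(-0.026, 0, 0.062) [ 51. 214.] (41, 219)
(0.026, 0, 0.062) [ 26. 178.] (12, 181)
(0.046, 0, 0) [ 46. 126.] (45, 147)
(-0.046, 0, 0) [ 82. 189.] (75, 192)
(-0.0523, -0.281, 0.058) [304. 227.] (304, 229)
(0.0523, -0.281, 0.058) [311. 154.] (311, 156)
[0.5358 0.2879 0.0655 0.0082]
[[-0.3, 0.0], [-0.8, 0.5], [5.1, -1.6], [7.4, 0.4], [-4.7, -18.5], [2.7, -0.1], [-0.9, 1.0], [-1.8, 0.5], [-1.4, -1.8], [1.9, -0.8], [-0.0, -2.3], [-0.0, -1.3], [-0.9, -1.0], [-2.0, -10.2]]
shift in mag [0.001535   0.00205892 0.00654875]
```

```bash
sed -i 's/^M=dict.*/M=dict(o=np.array([.5358,.2879,.0655]),yaw=.008)/' go.py
python3 -m inch '[{"dx":-0.0125,"dy":0.129,"dz":0.11,"rx":-0.01,"ry":0.19,"rz":-0.042},{"dx":-0.0125,"dy":0.129,"dz":0.11,"rx":-0.01,"ry":0.19,"rz":-0.042},{"dx":-0.0125,"dy":0.129,"dz":0.11,"rx":-0.01,"ry":0.19,"rz":-0.042},{"dx":-0.0125,"dy":0.129,"dz":0.11,"rx":-0.01,"ry":0.19,"rz":-0.042}]'
python3 -m inch '[{"dx":-0.068,"dy":0.124,"dz":0.11,"rx":-0.01,"ry":0.19,"rz":-0.042},{"dx":-0.068,"dy":0.124,"dz":0.11,"rx":-0.01,"ry":0.19,"rz":-0.042},{"dx":-0.068,"dy":0.124,"dz":0.11,"rx":-0.01,"ry":0.19,"rz":-0.042},{"dx":-0.068,"dy":0.124,"dz":0.11,"rx":-0.01,"ry":0.19,"rz":-0.042}]'
python3 - <<'E'
from go import *
from fit import proj
print(pose()[0]); P=rk(0,[0,0,.07+.08]); plan([(P,trk())])
from plant import optics,nets
import cv2
i=optics.camera_info("wrist"); im=optics.grab_frame("wrist")
for n in ["tile_a_mid","trim_mid"]:print(n,[([round(v) for v in d["bbox"]],round(d["confidence"],2)) for d in nets.boxes_of("wrist",n)])
for k,h in((0,.1),(-1,.1),(1,.06)):
  for sx in(1,-1):
    for dy in (.007,-.007):
      q=proj(i,rk(k,[.04*sx,dy,h])); print(k,sx,dy,q.round()); cv2.circle(im,tuple(int(v) for v in q),2,(255,0,0),-1)
cv2.imwrite("pics/w4.png",im[:,:,::-1])
E
```

```text
time: 8.95
tool_pos: [0.5854, 0.0483, 0.3624]
tool_rot: [0.258, 0.96, 0.005, -0.11]
contact_force: [-0.3, -0.4, -0.1]
gripper_width: 1.002
grasp_force: 0.0
time: 9.35
tool_pos: [0.5207, -0.0788, 0.3483]
tool_rot: [0.258, 0.963, 0.072, 0.019]
contact_force: [0.4, -0.1, -0.3]
gripper_width: 1.003
grasp_force: 0.0
[ 0.52066094 -0.07879425  0.34831744]
d [-0.0511  0.0086  0.2308] r [-0.      0.0022 -0.0025] rows 3.8
--
tile_a_mid [([283, 268, 11, 62], 0.89), ([284, 195, 14, 81], 0.25)]
trim_mid [([282, 122, 12, 69], 0.68)]
0 1 0.007 [276. 174.]
0 1 -0.007 [289. 174.]
0 -1 0.007 [277. 238.]
0 -1 -0.007 [288. 238.]
-1 1 0.007 [277. 247.]
-1 1 -0.007 [288. 247.]
-1 -1 0.007 [277. 303.]
-1 -1 -0.007 [287. 303.]
1 1 0.007 [276.  90.]
1 1 -0.007 [288.  90.]
1 -1 0.007 [276. 158.]
1 -1 -0.007 [288. 157.]
```

View pics/w4.png

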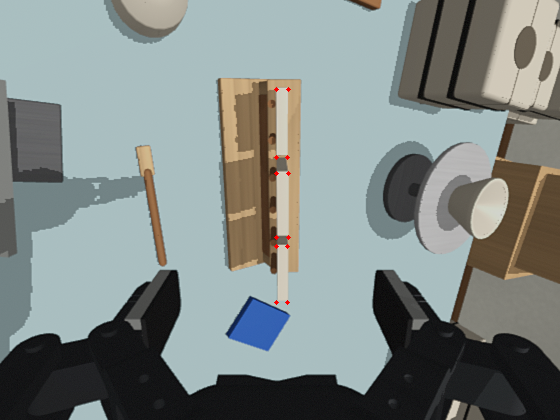

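The projected tile corners match the picture within 1 px. The middle full-size tile shows at (282,206), the trim at (282,124) and the blue look-alike at (258,323). I'm descending on the middle tile.

```bash
python3 -m inch '[{"dx":-0.051,"dy":0.009,"dz":0,"rx":0,"ry":0,"rz":-0.0025},{"dx":-0.051,"dy":0.009,"dz":0.06,"rx":0,"ry":0,"rz":-0.0025},{"dx":-0.051,"dy":0.009,"dz":0.12,"rx":0,"ry":0,"rz":-0.0025},{"dx":-0.051,"dy":0.009,"dz":0.18,"rx":0,"ry":0,"rz":-0.0025},{"dx":-0.051,"dy":0.009,"dz":0.23,"rx":0,"ry":0,"rz":-0.0025}]'
python3 -m inch '[{"dx":0,"dy":0,"dz":0.04,"rx":0,"ry":0,"rz":0},{"dx":0,"dy":0,"dz":0.08,"rx":0,"ry":0,"rz":0},{"dx":0,"dy":0,"dz":0.1,"rx":0,"ry":0,"rz":0},{"dx":0,"dy":0,"dz":0.1,"rx":0,"ry":0,"rz":0},{"dx":0,"dy":0,"dz":0.1,"rx":0,"ry":0,"rz":0}]'
python3 -m inch '[{"dx":0,"dy":0,"dz":0,"rx":0,"ry":0,"rz":0},{"dx":0,"dy":0,"dz":0,"rx":0,"ry":0,"rz":0},{"dx":0,"dy":0,"dz":0,"rx":0,"ry":0,"rz":0},{"dx":0,"dy":0,"dz":0,"rx":0,"ry":0,"rz":0},{"dx":0,"dy":0,"dz":0,"rx":0,"ry":0,"rz":0}]' -1
python3 -c "
from go import *
p,R=pose(); o=rk(0,[0,0,0]); print((Rm(RK['yaw']).T@(p-o)).round(4))"
```

```text
time: 10.0
tool_pos: [0.4991, -0.179, 0.1911]
tool_rot: [0.257, 0.963, 0.077, 0.019]
contact_force: [-0.3, 0.3, 0.0]
gripper_width: 0.997
grasp_force: 0.0
time: 10.5
tool_pos: [0.5055, -0.2181, 0.1241]
tool_rot: [0.258, 0.963, 0.077, 0.019]
contact_force: [-0.7, -0.5, -0.2]
gripper_width: 0.999
grasp_force: 0.0
time: 11.0
tool_pos: [0.5046, -0.219, 0.1247]
tool_rot: [0.259, 0.963, 0.077, 0.02]
contact_force: [-1.0, -4.5, 5.0]
gripper_width: 0.154
grasp_force: 61.4
[0.004  0.0007 0.0727]
```

```bash
cat >> go.py <<'E'
def carry(y,zb=.0727,xo=.004):
    p,R=pose(); E=mag([xo,y,zb+.11]); up=E+Rm(M["yaw"])@[0,0,.12]
    plan([(p+R@[0,0,-.09],R),(np.array([p[0],p[1]-.02,.43]),R),(np.array([up[0],up[1]-.03,.43]),tmag()),(up,tmag()),(E,tmag())]); print(up,E)
E
python3 -c "
from go import *
carry(-.02)"
```

```text
d [-0.      0.     -0.1125] r [0. 0. 0.] rows 1.8
--
d [-0.0045  0.2126 -0.2055] r [0. 0. 0.] rows 4.7
--
d [ 0.0555 -0.2227 -0.129 ] r [ 0.0003 -0.0164  0.0291] rows 4.2
d [ 0.0425 -0.2249 -0.1301] r [ 0.0003 -0.0164  0.0291] rows 4.2
d [ 0.0295 -0.2265 -0.1309] r [ 0.0003 -0.0164  0.0291] rows 4.2
--
d [ 0.0003 -0.0902  0.0812] r [-0. -0.  0.] rows 1.9
--
d [-0.    0.    0.15] r [-0. -0. -0.] rows 2.4
--
[0.53872765 0.4219572  0.33764589] [0.53920764 0.36195912 0.23372284]
```

```bash
python3 -m inch '[{"dx":0,"dy":0,"dz":-0.03,"rx":0,"ry":0,"rz":0},{"dx":0,"dy":0,"dz":-0.07,"rx":0,"ry":0,"rz":0},{"dx":0,"dy":0,"dz":-0.112,"rx":0,"ry":0,"rz":0},{"dx":0,"dy":0,"dz":-0.112,"rx":0,"ry":0,"rz":0}]'
python3 -m inch '[{"dx":-0.005,"dy":0.213,"dz":-0.206,"rx":0,"ry":0,"rz":0},{"dx":-0.005,"dy":0.213,"dz":-0.206,"rx":0,"ry":0,"rz":0},{"dx":-0.005,"dy":0.213,"dz":-0.206,"rx":0,"ry":0,"rz":0},{"dx":-0.005,"dy":0.213,"dz":-0.206,"rx":0,"ry":0,"rz":0},{"dx":-0.005,"dy":0.213,"dz":-0.206,"rx":0,"ry":0,"rz":0}]'
python3 -m inch '[{"dx":0.056,"dy":-0.223,"dz":-0.129,"rx":0,"ry":-0.016,"rz":0.029},{"dx":0.056,"dy":-0.223,"dz":-0.129,"rx":0,"ry":-0.016,"rz":0.029},{"dx":0.056,"dy":-0.223,"dz":-0.129,"rx":0,"ry":-0.016,"rz":0.029},{"dx":0.056,"dy":-0.223,"dz":-0.129,"rx":0,"ry":-0.016,"rz":0.029},{"dx":0.056,"dy":-0.223,"dz":-0.129,"rx":0,"ry":-0.016,"rz":0.029}]'
python3 -m inch '[{"dx":0.043,"dy":-0.225,"dz":-0.13,"rx":0,"ry":-0.016,"rz":0.029},{"dx":0.043,"dy":-0.225,"dz":-0.13,"rx":0,"ry":-0.016,"rz":0.029},{"dx":0.043,"dy":-0.225,"dz":-0.13,"rx":0,"ry":-0.016,"rz":0.029},{"dx":0.043,"dy":-0.225,"dz":-0.13,"rx":0,"ry":-0.016,"rz":0.029},{"dx":0.043,"dy":-0.225,"dz":-0.13,"rx":0,"ry":-0.016,"rz":0.029}]'
python3 -m inch '[{"dx":0.03,"dy":-0.227,"dz":-0.13,"rx":0,"ry":-0.016,"rz":0.029},{"dx":0.03,"dy":-0.227,"dz":-0.13,"rx":0,"ry":-0.016,"rz":0.029},{"dx":0.03,"dy":-0.227,"dz":-0.13,"rx":0,"ry":-0.016,"rz":0.029},{"dx":0.03,"dy":-0.227,"dz":-0.13,"rx":0,"ry":-0.016,"rz":0.029},{"dx":0.03,"dy":-0.227,"dz":-0.13,"rx":0,"ry":-0.016,"rz":0.029}]'
python3 - <<'E'
from go import *
print(inmag()); plan([(mag([.004,-.03,.0727+.06]),tmag())])
E
```

```text
time: 11.4
tool_pos: [0.4996, -0.1738, 0.2059]
tool_rot: [0.259, 0.963, 0.076, 0.023]
contact_force: [0.6, -0.8, -1.7]
gripper_width: 0.149
grasp_force: 60.2
time: 11.9
tool_pos: [0.5041, -0.2408, 0.4307]
tool_rot: [0.258, 0.963, 0.076, 0.019]
contact_force: [0.4, -0.5, -1.9]
gripper_width: 0.154
grasp_force: 60.3
time: 12.4
tool_pos: [0.5164, -0.0252, 0.4265]
tool_rot: [0.257, 0.965, 0.055, 0.012]
contact_force: [0.5, -0.6, -2.5]
gripper_width: 0.15
grasp_force: 60.5
time: 12.9
tool_pos: [0.5283, 0.1849, 0.4262]
tool_rot: [0.258, 0.966, 0.031, 0.006]
contact_force: [-0.2, 0.4, -3.2]
gripper_width: 0.15
grasp_force: 60.5
time: 13.4
tool_pos: [0.5402, 0.3952, 0.424]
tool_rot: [0.26, 0.966, 0.006, -0.0]
contact_force: [0.2, -1.3, -3.8]
gripper_width: 0.15
grasp_force: 60.5
[ 0.0053 -0.0864  0.3641]
d [-0.0008 -0.0709  0.2892] r [0.001  0.0009 0.0039] rows 4.8
--
```

```bash
python3 -m inch '[{"dx":-0.001,"dy":-0.071,"dz":0.05,"rx":0,"ry":0,"rz":0.004},{"dx":-0.001,"dy":-0.071,"dz":0.11,"rx":0,"ry":0,"rz":0.004},{"dx":-0.001,"dy":-0.071,"dz":0.17,"rx":0,"ry":0,"rz":0.004},{"dx":-0.001,"dy":-0.071,"dz":0.23,"rx":0,"ry":0,"rz":0.004},{"dx":-0.001,"dy":-0.071,"dz":0.289,"rx":0,"ry":0,"rz":0.004}]'
python3 -m inch '[{"dx":0,"dy":0,"dz":0.02,"rx":0,"ry":0,"rz":0},{"dx":0,"dy":0,"dz":0.04,"rx":0,"ry":0,"rz":0},{"dx":0,"dy":0,"dz":0.06,"rx":0,"ry":0,"rz":0},{"dx":0,"dy":0,"dz":0.06,"rx":0,"ry":0,"rz":0}]'
python3 -c "
from go import *
print(inmag()); plan([(mag([.004,-.03,.0727]),tmag())])"
```

```text
time: 13.9
tool_pos: [0.5396, 0.3251, 0.2006]
tool_rot: [0.259, 0.966, 0.001, 0.002]
contact_force: [0.9, -0.3, -2.7]
gripper_width: 0.149
grasp_force: 60.5
time: 14.3
tool_pos: [0.5398, 0.3029, 0.1616]
tool_rot: [0.259, 0.966, 0.001, 0.002]
contact_force: [-0.8, -0.2, -3.0]
gripper_width: 0.154
grasp_force: 60.4
[ 0.0042 -0.0351  0.0907]
d [-0.0002 -0.0064  0.0226] r [-0.0001  0.0002 -0.004 ] rows 0.4
--
```

```bash
for i in 1 2 3 4 ; do python3 -m inch '[{"dx":0,"dy":0,"dz":0.004,"rx":0,"ry":0,"rz":0},{"dx":0,"dy":0,"dz":0.004,"rx":0,"ry":0,"rz":0}]' | grep -E "tool_pos|contact"; done
python3 -c "
from go import *
print(inmag())"
```

```text
tool_pos: [0.5405, 0.3028, 0.161]
contact_force: [0.0, 0.5, -2.8]
tool_pos: [0.5399, 0.3007, 0.1571]
contact_force: [-0.6, -1.1, -2.3]
tool_pos: [0.5396, 0.2986, 0.1536]
contact_force: [-0.6, -0.3, -2.7]
tool_pos: [0.5396, 0.2969, 0.1507]
contact_force: [0.8, 0.1, -2.6]
[ 0.0039 -0.0348  0.0783]
```

```bash
for i in 1 2 3 4 ; do python3 -m inch '[{"dx":0,"dy":0,"dz":0.0025,"rx":0,"ry":0,"rz":0},{"dx":0,"dy":0,"dz":0.0025,"rx":0,"ry":0,"rz":0}]' | grep -E "tool_pos|contact"; done
python3 -c "
from go import *
print(inmag())"
```

```text
tool_pos: [0.5397, 0.296, 0.1492]
contact_force: [0.2, 0.1, -2.7]
tool_pos: [0.5397, 0.295, 0.1475]
contact_force: [0.3, 0.9, -3.0]
tool_pos: [0.5397, 0.294, 0.1458]
contact_force: [0.3, -0.3, -3.0]
tool_pos: [0.5401, 0.2935, 0.145]
contact_force: [0.6, 1.3, -0.8]
[ 0.0044 -0.0349  0.0716]
```

```bash
python3 -m inch '[{"dx":0,"dy":-0.01,"dz":-0.001,"rx":0,"ry":0,"rz":0},{"dx":0,"dy":-0.02,"dz":-0.001,"rx":0,"ry":0,"rz":0},{"dx":0,"dy":-0.026,"dz":-0.001,"rx":0,"ry":0,"rz":0},{"dx":0,"dy":-0.026,"dz":-0.001,"rx":0,"ry":0,"rz":0}]'| grep -E "tool_pos|contact"
for i in 1 2 3 ; do python3 -m inch '[{"dx":0,"dy":-0.0025,"dz":0,"rx":0,"ry":0,"rz":0},{"dx":0,"dy":-0.0025,"dz":0,"rx":0,"ry":0,"rz":0}]' | grep -E "tool_pos|contact"; done
python3 -c "
from go import *
print(inmag())"
```

```text
tool_pos: [0.5397, 0.3125, 0.134]
contact_force: [0.4, 2.4, -1.9]
tool_pos: [0.5398, 0.3135, 0.1334]
contact_force: [0.6, 1.1, -1.8]
tool_pos: [0.5398, 0.3151, 0.1326]
contact_force: [0.5, 0.4, -1.4]
tool_pos: [0.5398, 0.3168, 0.1315]
contact_force: [0.2, -0.3, -1.6]
[ 0.0043 -0.008   0.0716]
```

```bash
for i in 1 2 3 ; do python3 -m inch '[{"dx":0,"dy":-0.0025,"dz":0,"rx":0,"ry":0,"rz":0},{"dx":0,"dy":-0.0025,"dz":0,"rx":0,"ry":0,"rz":0}]' | grep -E "tool_pos|contact"; done
python3 -c "
from go import *
print(inmag())"
```

```text
tool_pos: [0.5399, 0.3171, 0.1314]
contact_force: [0.1, -4.4, 1.6]
tool_pos: [0.5399, 0.3173, 0.1313]
contact_force: [-2.2, -8.1, 6.0]
tool_pos: [0.5399, 0.3175, 0.1313]
contact_force: [-3.4, -14.4, 8.8]
[ 0.0043 -0.0072  0.0717]
```

```bash
python3 -m inch '[{"dx":0,"dy":0.005,"dz":0,"rx":0,"ry":0,"rz":0},{"dx":0,"dy":0.005,"dz":0,"rx":0,"ry":0,"rz":0}]'| grep -E "tool_pos|contact"
python3 -m inch '[{"dx":0,"dy":0,"dz":0,"rx":0,"ry":0,"rz":0},{"dx":0,"dy":0,"dz":0,"rx":0,"ry":0,"rz":0},{"dx":0,"dy":0,"dz":0,"rx":0,"ry":0,"rz":0}]' -0.1
python3 -m inch '[{"dx":0,"dy":0,"dz":-0.02,"rx":0,"ry":0,"rz":0},{"dx":0,"dy":0,"dz":-0.06,"rx":0,"ry":0,"rz":0},{"dx":0,"dy":0,"dz":-0.12,"rx":0,"ry":0,"rz":0},{"dx":0,"dy":0,"dz":-0.18,"rx":0,"ry":0,"rz":0},{"dx":0,"dy":0,"dz":-0.24,"rx":0,"ry":0,"rz":0}]'
python3 - <<'E'
from go import *
from plant import optics,nets
from fit import proj
import cv2
i=optics.camera_info("wrist"); im=optics.grab_frame("wrist")
for n in ["tile_a_mid","follower_face","knob_grip"]:print(n,[([round(v) for v in d["bbox"]],round(d["confidence"],2)) for d in nets.boxes_of("wrist",n)])
for sx in(1,-1):
    for dy in (0,-.014):
      q=proj(i,mag([.04*sx,dy,.1])); print(sx,dy,q.round()); cv2.circle(im,tuple(int(v) for v in q),2,(255,0,0),-1)
cv2.imwrite("pics/w5.png",im[:,:,::-1])
E
```

```text
tool_pos: [0.54, 0.3171, 0.1314]
contact_force: [-0.8, -6.0, 2.9]
time: 18.0
tool_pos: [0.5399, 0.3192, 0.1306]
tool_rot: [0.258, 0.966, 0.001, 0.002]
contact_force: [0.3, -0.4, 0.9]
gripper_width: 0.447
grasp_force: 0.0
time: 18.5
tool_pos: [0.5386, 0.416, 0.3]
tool_rot: [0.258, 0.966, 0.001, 0.003]
contact_force: [1.8, 0.9, 0.5]
gripper_width: 0.448
grasp_force: 0.0
tile_a_mid [([524, 217, 27, 36], 0.58), ([459, 181, 199, 78], 0.21)]
follower_face []
knob_grip [([524, 160, 68, 38], 0.79)]
1 0 [270. 150.]
1 -0.014 [285. 150.]
-1 0 [271. 230.]
-1 -0.014 [285. 230.]
```

View pics/w5.png

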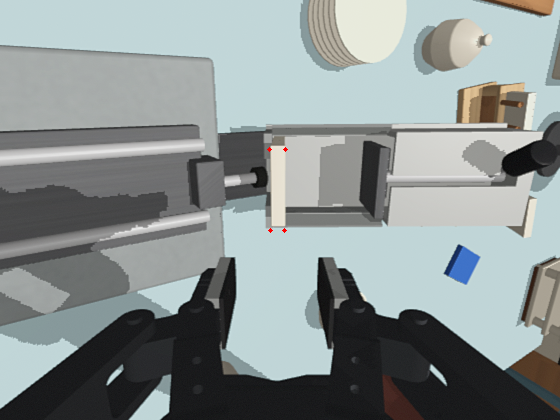

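The picture shows tile 1 standing square at the gate at (278,187), the follower still parked and the knob over in the notch at (530,157). Next is the second tile, at the near place.

```bash
python3 -c "
from go import *
p,R=pose();P=rk(-1,[0,0,.07+.1]); plan([(P+[0,.03,.12],trk()),(P,trk()),(rk(-1,[0,0,.07]),trk())],maxd=.245); print(p,P)"
```

```text
d [-0.0581  0.2131  0.1073] r [-0.0008  0.0152 -0.0296] rows 3.9
d [-0.0699  0.2101  0.106 ] r [-0.0008  0.0152 -0.0296] rows 3.9
d [-0.0816  0.2067  0.1045] r [-0.0008  0.0152 -0.0296] rows 3.9
--
d [-0.0058 -0.0429  0.1484] r [-0. -0. -0.] rows 2.5
--
d [0.    0.    0.125] r [-0.  0.  0.] rows 2.0
--
[0.5391584  0.41606432 0.29967024] [ 0.40231553 -0.18636999  0.20922432]
```

```bash
python3 -m inch '[{"dx":-0.058,"dy":0.213,"dz":0.07,"rx":0,"ry":0.015,"rz":-0.03},{"dx":-0.058,"dy":0.213,"dz":0.07,"rx":0,"ry":0.015,"rz":-0.03},{"dx":-0.058,"dy":0.213,"dz":0.07,"rx":0,"ry":0.015,"rz":-0.03},{"dx":-0.058,"dy":0.213,"dz":0.07,"rx":0,"ry":0.015,"rz":-0.03}]' 1
python3 -m inch '[{"dx":-0.07,"dy":0.21,"dz":0.106,"rx":0,"ry":0.015,"rz":-0.03},{"dx":-0.07,"dy":0.21,"dz":0.106,"rx":0,"ry":0.015,"rz":-0.03},{"dx":-0.07,"dy":0.21,"dz":0.106,"rx":0,"ry":0.015,"rz":-0.03},{"dx":-0.07,"dy":0.21,"dz":0.106,"rx":0,"ry":0.015,"rz":-0.03}]'
python3 -m inch '[{"dx":-0.082,"dy":0.207,"dz":0.105,"rx":0,"ry":0.015,"rz":-0.03},{"dx":-0.082,"dy":0.207,"dz":0.105,"rx":0,"ry":0.015,"rz":-0.03},{"dx":-0.082,"dy":0.207,"dz":0.105,"rx":0,"ry":0.015,"rz":-0.03},{"dx":-0.082,"dy":0.207,"dz":0.105,"rx":0,"ry":0.015,"rz":-0.03},{"dx":-0.082,"dy":0.207,"dz":0.105,"rx":0,"ry":0.015,"rz":-0.03}]'
python3 -c "
from go import *
plan([(rk(-1,[0,0,.07+.05]),trk())])"
```

```text
time: 19.1
tool_pos: [0.4915, 0.2359, 0.3321]
tool_rot: [0.259, 0.965, 0.026, 0.006]
contact_force: [0.1, 0.8, 1.4]
gripper_width: 1.002
grasp_force: 0.0
time: 19.5
tool_pos: [0.4454, 0.0459, 0.3419]
tool_rot: [0.259, 0.965, 0.051, 0.011]
contact_force: [0.6, -0.7, 0.7]
gripper_width: 1.001
grasp_force: 0.0
time: 20.0
tool_pos: [0.3983, -0.1478, 0.3527]
tool_rot: [0.258, 0.963, 0.07, 0.015]
contact_force: [-0.2, 0.6, -0.5]
gripper_width: 0.997
grasp_force: 0.0
d [ 1.00e-04 -4.77e-02  2.42e-01] r [-0.      0.0077 -0.0039] rows 3.9
--
```

```bash
python3 -m inch '[{"dx":0,"dy":-0.048,"dz":0.04,"rx":0,"ry":0.008,"rz":-0.004},{"dx":0,"dy":-0.048,"dz":0.1,"rx":0,"ry":0.008,"rz":-0.004},{"dx":0,"dy":-0.048,"dz":0.16,"rx":0,"ry":0.008,"rz":-0.004},{"dx":0,"dy":-0.048,"dz":0.22,"rx":0,"ry":0.008,"rz":-0.004},{"dx":0,"dy":-0.048,"dz":0.242,"rx":0,"ry":0.008,"rz":-0.004}]'
python3 -c "
from go import *
plan([(rk(-1,[0,0,.07]),trk())])"
python3 -m inch '[{"dx":0,"dy":0,"dz":0.03,"rx":0,"ry":0,"rz":0},{"dx":0,"dy":0,"dz":0.06,"rx":0,"ry":0,"rz":0},{"dx":0,"dy":0,"dz":0.062,"rx":0,"ry":0,"rz":0},{"dx":0,"dy":0,"dz":0.062,"rx":0,"ry":0,"rz":0}]'
python3 -m inch '[{"dx":0,"dy":0,"dz":0,"rx":0,"ry":0,"rz":0},{"dx":0,"dy":0,"dz":0,"rx":0,"ry":0,"rz":0},{"dx":0,"dy":0,"dz":0,"rx":0,"ry":0,"rz":0},{"dx":0,"dy":0,"dz":0,"rx":0,"ry":0,"rz":0},{"dx":0,"dy":0,"dz":0,"rx":0,"ry":0,"rz":0}]' -1
python3 -c "
from go import *
p,R=pose(); o=rk(-1,[0,0,0]); l=(Rm(RK['yaw']).T@(p-o)).round(4); print(l); carry(-.045,l[2],l[0])"
```

```text
time: 20.5
tool_pos: [0.4062, -0.2052, 0.1595]
tool_rot: [0.255, 0.964, 0.08, 0.018]
contact_force: [-0.8, 0.7, -0.2]
gripper_width: 1.001
grasp_force: 0.0
d [-0.0012  0.0107  0.0591] r [-0.0047  0.0009  0.0076] rows 1.0
--
time: 20.9
tool_pos: [0.4131, -0.2296, 0.1226]
tool_rot: [0.257, 0.963, 0.08, 0.021]
contact_force: [0.1, -0.0, 0.7]
gripper_width: 1.001
grasp_force: 0.0
time: 21.4
tool_pos: [0.4147, -0.2312, 0.1256]
tool_rot: [0.259, 0.962, 0.08, 0.023]
contact_force: [1.3, -14.9, 1.4]
gripper_width: 0.152
grasp_force: 60.4
[0.0054 0.0018 0.0745]
d [ 0.      0.     -0.1125] r [0. 0. 0.] rows 1.8
--
d [-0.003   0.2125 -0.2042] r [0. 0. 0.] rows 4.7
--
d [ 0.0945 -0.2138 -0.1239] r [ 0.0005 -0.0182  0.0301] rows 4.2
d [ 0.0814 -0.2179 -0.1261] r [ 0.0005 -0.0182  0.0301] rows 4.2
d [ 0.068  -0.2214 -0.128 ] r [ 0.0005 -0.0182  0.0301] rows 4.2
--
d [ 0.0003 -0.0814  0.066 ] r [-0.  0.  0.] rows 1.7
--
d [-0.    0.    0.15] r [-0. -0. -0.] rows 2.4
--
[0.54029361 0.40121843 0.35170474] [0.5407736  0.34122035 0.24778169]
```

```bash
python3 -m inch '[{"dx":0,"dy":0,"dz":-0.03,"rx":0,"ry":0,"rz":0},{"dx":0,"dy":0,"dz":-0.07,"rx":0,"ry":0,"rz":0},{"dx":0,"dy":0,"dz":-0.112,"rx":0,"ry":0,"rz":0},{"dx":0,"dy":0,"dz":-0.112,"rx":0,"ry":0,"rz":0}]'
python3 -m inch '[{"dx":-0.003,"dy":0.213,"dz":-0.206,"rx":0,"ry":0,"rz":0},{"dx":-0.003,"dy":0.213,"dz":-0.206,"rx":0,"ry":0,"rz":0},{"dx":-0.003,"dy":0.213,"dz":-0.206,"rx":0,"ry":0,"rz":0},{"dx":-0.003,"dy":0.213,"dz":-0.206,"rx":0,"ry":0,"rz":0},{"dx":-0.003,"dy":0.213,"dz":-0.206,"rx":0,"ry":0,"rz":0}]'
python3 -m inch '[{"dx":0.095,"dy":-0.214,"dz":-0.124,"rx":0,"ry":-0.018,"rz":0.03},{"dx":0.095,"dy":-0.214,"dz":-0.124,"rx":0,"ry":-0.018,"rz":0.03},{"dx":0.095,"dy":-0.214,"dz":-0.124,"rx":0,"ry":-0.018,"rz":0.03},{"dx":0.095,"dy":-0.214,"dz":-0.124,"rx":0,"ry":-0.018,"rz":0.03},{"dx":0.095,"dy":-0.214,"dz":-0.124,"rx":0,"ry":-0.018,"rz":0.03}]'
python3 -m inch '[{"dx":0.081,"dy":-0.218,"dz":-0.126,"rx":0,"ry":-0.018,"rz":0.03},{"dx":0.081,"dy":-0.218,"dz":-0.126,"rx":0,"ry":-0.018,"rz":0.03},{"dx":0.081,"dy":-0.218,"dz":-0.126,"rx":0,"ry":-0.018,"rz":0.03},{"dx":0.081,"dy":-0.218,"dz":-0.126,"rx":0,"ry":-0.018,"rz":0.03},{"dx":0.081,"dy":-0.218,"dz":-0.126,"rx":0,"ry":-0.018,"rz":0.03}]'
python3 -m inch '[{"dx":0.068,"dy":-0.221,"dz":-0.128,"rx":0,"ry":-0.018,"rz":0.03},{"dx":0.068,"dy":-0.221,"dz":-0.128,"rx":0,"ry":-0.018,"rz":0.03},{"dx":0.068,"dy":-0.221,"dz":-0.128,"rx":0,"ry":-0.018,"rz":0.03},{"dx":0.068,"dy":-0.221,"dz":-0.128,"rx":0,"ry":-0.018,"rz":0.03},{"dx":0.068,"dy":-0.221,"dz":-0.128,"rx":0,"ry":-0.018,"rz":0.03}]'
python3 - <<'E'
from go import *
print(inmag()); plan([(mag([.002,-.05,.0745+.11]),tmag()),(mag([.002,-.05,.0745+.02]),tmag())])
E
```

```text
time: 21.8
tool_pos: [0.4086, -0.1858, 0.2064]
tool_rot: [0.259, 0.962, 0.079, 0.026]
contact_force: [0.5, -0.6, -1.3]
gripper_width: 0.149
grasp_force: 59.1
time: 22.3
tool_pos: [0.4144, -0.2523, 0.4312]
tool_rot: [0.258, 0.963, 0.079, 0.022]
contact_force: [0.3, -0.1, -1.6]
gripper_width: 0.151
grasp_force: 59.2
time: 22.8
tool_pos: [0.4577, -0.0398, 0.4274]
tool_rot: [0.257, 0.965, 0.058, 0.014]
contact_force: [0.3, -0.3, -2.4]
gripper_width: 0.151
grasp_force: 59.4
time: 23.3
tool_pos: [0.4995, 0.1672, 0.4271]
tool_rot: [0.258, 0.965, 0.032, 0.006]
contact_force: [-0.5, 0.1, -1.8]
gripper_width: 0.152
grasp_force: 59.8
time: 23.8
tool_pos: [0.5417, 0.3742, 0.4261]
tool_rot: [0.26, 0.966, 0.006, -0.001]
contact_force: [-0.2, -0.6, -2.9]
gripper_width: 0.157
grasp_force: 59.9
[ 0.0066 -0.1056  0.3554]
d [-0.0047 -0.0699  0.2135] r [0.001  0.0022 0.0034] rows 3.6
--
d [-0.     -0.      0.1125] r [-0. -0.  0.] rows 1.8
--
```

```bash
python3 -m inch '[{"dx":-0.005,"dy":-0.07,"dz":0.05,"rx":0.001,"ry":0.002,"rz":0.003},{"dx":-0.005,"dy":-0.07,"dz":0.1,"rx":0.001,"ry":0.002,"rz":0.003},{"dx":-0.005,"dy":-0.07,"dz":0.16,"rx":0.001,"ry":0.002,"rz":0.003},{"dx":-0.005,"dy":-0.07,"dz":0.213,"rx":0.001,"ry":0.002,"rz":0.003},{"dx":-0.005,"dy":-0.07,"dz":0.213,"rx":0.001,"ry":0.002,"rz":0.003}]'
python3 -c "
from go import *
print(inmag()); plan([(mag([.002,-.05,.0745+.02]),tmag())])"
python3 -m inch '[{"dx":0,"dy":0,"dz":0.03,"rx":0,"ry":0,"rz":0},{"dx":0,"dy":0,"dz":0.06,"rx":0,"ry":0,"rz":0},{"dx":0,"dy":0,"dz":0.09,"rx":0,"ry":0,"rz":0},{"dx":0,"dy":0,"dz":0.105,"rx":0,"ry":0,"rz":0},{"dx":0,"dy":0,"dz":0.11,"rx":0,"ry":0,"rz":0}]'
python3 -c "
from go import *
print(inmag())"
```

```text
time: 24.3
tool_pos: [0.5335, 0.3288, 0.245]
tool_rot: [0.262, 0.965, 0.002, -0.005]
contact_force: [-0.7, 0.3, -2.7]
gripper_width: 0.148
grasp_force: 59.8
[-0.002  -0.0543  0.1759]
d [ 0.0063 -0.0062  0.1016] r [0.005  0.0082 0.0001] rows 1.6
--
time: 24.8
tool_pos: [0.5375, 0.2898, 0.1786]
tool_rot: [0.258, 0.966, 0.002, 0.002]
contact_force: [-0.3, -0.6, -2.6]
gripper_width: 0.15
grasp_force: 59.8
[ 0.0017 -0.0549  0.0989]
```

```bash
python3 -m inch '[{"dx":0,"dy":0,"dz":0.01,"rx":0,"ry":0,"rz":0},{"dx":0,"dy":0,"dz":0.021,"rx":0,"ry":0,"rz":0},{"dx":0,"dy":0,"dz":0.021,"rx":0,"ry":0,"rz":0},{"dx":0,"dy":0,"dz":0.021,"rx":0,"ry":0,"rz":0}]' | grep -E "tool_pos|contact"
for i in 1 2 3 4 ; do python3 -m inch '[{"dx":0,"dy":0,"dz":0.0025,"rx":0,"ry":0,"rz":0},{"dx":0,"dy":0,"dz":0.0025,"rx":0,"ry":0,"rz":0}]' | grep -E "tool_pos|contact"; done
python3 -c "
from go import *
print(inmag())"
```

```text
tool_pos: [0.5375, 0.2825, 0.1647]
contact_force: [0.2, 0.3, -1.9]
tool_pos: [0.5374, 0.2816, 0.163]
contact_force: [-0.4, 0.2, -2.2]
tool_pos: [0.5373, 0.2803, 0.1608]
contact_force: [0.4, 0.6, -2.5]
tool_pos: [0.5373, 0.2792, 0.159]
contact_force: [0.6, 0.6, -2.5]
tool_pos: [0.5373, 0.2782, 0.1573]
contact_force: [0.5, -0.5, -1.8]
[ 0.0014 -0.0543  0.0746]
```

```bash
for i in 1 2; do python3 -m inch '[{"dx":0,"dy":0,"dz":0.0015,"rx":0,"ry":0,"rz":0},{"dx":0,"dy":0,"dz":0.0015,"rx":0,"ry":0,"rz":0}]' | grep -E "tool_pos|contact"; done
python3 -m inch '[{"dx":0,"dy":-0.007,"dz":-0.0005,"rx":0,"ry":0,"rz":0},{"dx":0,"dy":-0.014,"dz":-0.0005,"rx":0,"ry":0,"rz":0},{"dx":0,"dy":-0.014,"dz":-0.0005,"rx":0,"ry":0,"rz":0}]' | grep -E "tool_pos|contact"
python3 -c "
from go import *
print(inmag())"
```

```text
tool_pos: [0.5375, 0.2778, 0.1566]
contact_force: [-0.4, 0.4, -1.8]
tool_pos: [0.5375, 0.2777, 0.1565]
contact_force: [-2.2, 2.1, 2.9]
tool_pos: [0.538, 0.2881, 0.1505]
contact_force: [-0.5, 2.2, 3.4]
[ 0.0022 -0.0424  0.0737]
```

```bash
python3 -m inch '[{"dx":0,"dy":0,"dz":0,"rx":0,"ry":0,"rz":0},{"dx":0,"dy":0,"dz":0,"rx":0,"ry":0,"rz":0},{"dx":0,"dy":0,"dz":0,"rx":0,"ry":0,"rz":0}]' -0.45
python3 -m inch '[{"dx":0,"dy":0,"dz":-0.012,"rx":0,"ry":0,"rz":0},{"dx":0,"dy":0,"dz":-0.025,"rx":0,"ry":0,"rz":0},{"dx":0,"dy":0,"dz":-0.04,"rx":0,"ry":0,"rz":0},{"dx":0,"dy":0,"dz":-0.08,"rx":0,"ry":0,"rz":0},{"dx":0,"dy":0,"dz":-0.14,"rx":0,"ry":0,"rz":0}]'
python3 -m inch '[{"dx":0,"dy":0.06,"dz":-0.03,"rx":0,"ry":0,"rz":0},{"dx":0,"dy":0.06,"dz":-0.06,"rx":0,"ry":0,"rz":0},{"dx":0,"dy":0.06,"dz":-0.06,"rx":0,"ry":0,"rz":0}]' 1
python3 - <<'E'
from go import *
from plant import optics,nets
from fit import proj
import cv2
print(inmag())
i=optics.camera_info("wrist"); im=optics.grab_frame("wrist")
for n in ["tile_a_mid","follower_face","knob_grip"]:print(n,[([round(v) for v in d["bbox"]],round(d["confidence"],2)) for d in nets.boxes_of("wrist",n)])
for m in [(.04,0,.1),(-.04,0,.1),(.04,-.014,.1),(-.04,-.014,.1),(.04,-.028,.1),(-.04,-.028,.1),(.03,-.249,.108)]:
      q=proj(i,mag(m)); print(m,q.round()); cv2.circle(im,tuple(int(v) for v in q),2,(255,0,0),-1)
cv2.imwrite("pics/w6.png",im[:,:,::-1])
E
```

```text
time: 27.0
tool_pos: [0.5371, 0.2868, 0.1496]
tool_rot: [0.258, 0.966, 0.002, 0.002]
contact_force: [-0.7, 0.8, -0.9]
gripper_width: 0.274
grasp_force: 0.2
time: 27.5
tool_pos: [0.5356, 0.3423, 0.2466]
tool_rot: [0.259, 0.966, 0.002, 0.001]
contact_force: [0.1, 1.2, -0.5]
gripper_width: 0.274
grasp_force: 0.0
time: 27.8
tool_pos: [0.538, 0.3269, 0.3201]
tool_rot: [0.255, 0.967, 0.001, 0.007]
contact_force: [1.0, 0.3, 0.8]
gripper_width: 0.776
grasp_force: 0.0
[ 0.0025 -0.0936  0.2399]
tile_a_mid [([211, 189, 54, 96], 0.66)]
follower_face [([452, 164, 52, 40], 0.66)]
knob_grip [([452, 164, 55, 40], 0.63)]
(0.04, 0, 0.1) [168. 155.]
(-0.04, 0, 0.1) [177. 242.]
(0.04, -0.014, 0.1) [184. 155.]
(-0.04, -0.014, 0.1) [192. 242.]
(0.04, -0.028, 0.1) [201. 154.]
(-0.04, -0.028, 0.1) [207. 242.]
(0.03, -0.249, 0.108) [465. 166.]
```

View pics/w6.png

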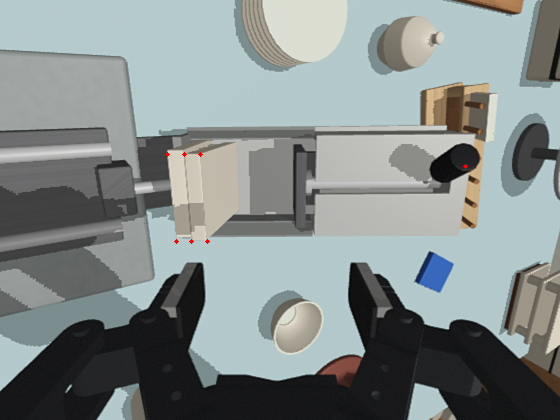

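The picture shows both tiles in the track. The rear one leans forward on the first at (205,190), the follower is parked at (300,187), and the knob is in the notch at (457,163). Next I return to the recorded grasp pose at the knob.

```bash
python3 -c "
from go import *
Q=Ro.from_quat([.936,-.06,-.238,.252]).as_matrix()
p=np.array([.561,.1082,.2536]); plan([(p-Q[:,2]*.1,Q),(p,Q)])"
```

```text
d [0.0896 0.1987 0.0881] r [-0.0015 -0.3335 -0.0021] rows 3.8
--
d [-0.    -0.     0.125] r [ 0. -0.  0.] rows 2.0
--
```

```bash
python3 -m inch '[{"dx":0.04,"dy":0.06,"dz":-0.02,"rx":0,"ry":-0.09,"rz":0},{"dx":0.09,"dy":0.12,"dz":0.03,"rx":0,"ry":-0.18,"rz":0},{"dx":0.09,"dy":0.18,"dz":0.07,"rx":-0.001,"ry":-0.27,"rz":-0.002},{"dx":0.09,"dy":0.199,"dz":0.088,"rx":-0.0015,"ry":-0.333,"rz":-0.002},{"dx":0.09,"dy":0.199,"dz":0.088,"rx":-0.0015,"ry":-0.333,"rz":-0.002}]' 1
python3 -c "
from go import *
Q=Ro.from_quat([.936,-.06,-.238,.252]).as_matrix()
p=np.array([.561,.1082,.2536]); plan([(p,Q)])"
```

```text
time: 28.5
tool_pos: [0.6105, 0.146, 0.3257]
tool_rot: [0.252, 0.935, -0.064, -0.242]
contact_force: [-0.6, 0.3, -1.0]
gripper_width: 1.0
grasp_force: 0.0
d [-0.0049 -0.0046  0.1189] r [-0.0002  0.0063 -0.0033] rows 1.9
--
```

```bash
python3 -m inch '[{"dx":-0.005,"dy":-0.005,"dz":0.04,"rx":0,"ry":0.006,"rz":-0.003},{"dx":-0.005,"dy":-0.005,"dz":0.08,"rx":0,"ry":0.006,"rz":-0.003},{"dx":-0.005,"dy":-0.005,"dz":0.115,"rx":0,"ry":0.006,"rz":-0.003},{"dx":-0.005,"dy":-0.005,"dz":0.115,"rx":0,"ry":0.006,"rz":-0.003},{"dx":-0.005,"dy":-0.005,"dz":0.115,"rx":0,"ry":0.006,"rz":-0.003}]'
python3 -m inch '[{"dx":0,"dy":0,"dz":0,"rx":0,"ry":0,"rz":0},{"dx":0,"dy":0,"dz":0,"rx":0,"ry":0,"rz":0},{"dx":0,"dy":0,"dz":0,"rx":0,"ry":0,"rz":0},{"dx":0,"dy":0,"dz":0,"rx":0,"ry":0,"rz":0},{"dx":0,"dy":0,"dz":0,"rx":0,"ry":0,"rz":0}]' -1
python3 -c "
from go import *
print(inmag())"
```

```text
time: 29.0
tool_pos: [0.5617, 0.1164, 0.2602]
tool_rot: [0.251, 0.937, -0.057, -0.234]
contact_force: [-0.0, 0.2, 1.0]
gripper_width: 1.003
grasp_force: 0.0
time: 29.5
tool_pos: [0.5634, 0.1146, 0.2636]
tool_rot: [0.253, 0.938, -0.058, -0.231]
contact_force: [0.4, -6.8, 6.4]
gripper_width: 0.285
grasp_force: 59.1
[ 0.0262 -0.2493  0.0848]
```

```bash
python3 -m inch '[{"dx":0,"dy":0.003,"dz":0,"rx":0,"ry":0,"rz":0},{"dx":0,"dy":0.006,"dz":0,"rx":0,"ry":0,"rz":0},{"dx":0,"dy":0.006,"dz":0,"rx":0,"ry":0,"rz":0},{"dx":0,"dy":0.006,"dz":0,"rx":0,"ry":0,"rz":0}]'
python3 - <<'E'
from go import *
l=inmag();print(l); r=np.hypot(l[0],l[2]-.032); th=np.arctan2(l[0],l[2]-.032); p,R=pose(); a0=Ro.from_matrix(R.T@tmag(0)).as_rotvec(); print(th,a0)
for f in (.3,.6,.9,1.):
    t=th*(1-f); P=mag([r*np.sin(t),l[1],.032+r*np.cos(t)]); print((R.T@(P-p)/.8).round(4),(a0*f/1.5).round(4))
E
```

```text
time: 29.9
tool_pos: [0.563, 0.1139, 0.2637]
tool_rot: [0.249, 0.939, -0.056, -0.232]
contact_force: [3.2, 7.5, 2.3]
gripper_width: 0.282
grasp_force: 59.7
[ 0.0258 -0.25    0.0846]
0.4560141694833131 [-0.00667552  0.48500856  0.00484042]
[-0.01  -0.     0.001] [-0.0013  0.097   0.001 ]
[-0.0197 -0.0001  0.0033] [-0.0027  0.194   0.0019]
[-0.0291 -0.0001  0.0069] [-0.004   0.291   0.0029]
[-0.0321 -0.0001  0.0084] [-0.0045  0.3233  0.0032]
```

```bash
python3 -m inch '[{"dx":0,"dy":0.003,"dz":0,"rx":0,"ry":0,"rz":0},{"dx":0,"dy":0.006,"dz":0,"rx":0,"ry":0,"rz":0},{"dx":0,"dy":0.006,"dz":0,"rx":0,"ry":0,"rz":0}]'
python3 -c "
from go import *
print(inmag())"
```

```text
time: 30.2
tool_pos: [0.5629, 0.1113, 0.2652]
tool_rot: [0.247, 0.939, -0.055, -0.232]
contact_force: [4.4, 15.4, -0.9]
gripper_width: 0.283
grasp_force: 59.9
[ 0.0257 -0.2529  0.0846]
```

```bash
python3 -m inch '[{"dx":-0.01,"dy":0.001,"dz":0.001,"rx":-0.001,"ry":0.097,"rz":0.001},{"dx":-0.02,"dy":0.001,"dz":0.003,"rx":-0.002,"ry":0.194,"rz":0.002},{"dx":-0.029,"dy":0.001,"dz":0.007,"rx":-0.003,"ry":0.29,"rz":0.003},{"dx":-0.032,"dy":0.001,"dz":0.008,"rx":-0.004,"ry":0.323,"rz":0.003},{"dx":-0.032,"dy":0.001,"dz":0.008,"rx":-0.004,"ry":0.323,"rz":0.003}]'
python3 -c "
from go import *
print(inmag()); plan([(mag([0,-.2529,.0905]),tmag())])"
```

```text
time: 30.7
tool_pos: [0.5356, 0.1138, 0.2694]
tool_rot: [0.256, 0.967, 0.005, 0.001]
contact_force: [3.0, 11.5, -5.7]
gripper_width: 0.278
grasp_force: 61.1
[-0.0015 -0.2527  0.0896]
d [ 0.0019  0.0002 -0.0012] r [-0.0036 -0.0007  0.002 ] rows 0.0
--
```

```bash
python3 -m inch '[{"dx":0.002,"dy":0,"dz":-0.001,"rx":-0.003,"ry":0,"rz":0.002},{"dx":0.002,"dy":-0.01,"dz":-0.001,"rx":-0.003,"ry":0,"rz":0.002},{"dx":0.002,"dy":-0.02,"dz":-0.001,"rx":-0.003,"ry":0,"rz":0.002},{"dx":0.002,"dy":-0.02,"dz":-0.001,"rx":-0.003,"ry":0,"rz":0.002}]'
python3 -c "
from go import *
print(inmag())"
```

```text
time: 31.1
tool_pos: [0.5365, 0.1282, 0.2612]
tool_rot: [0.259, 0.966, 0.003, -0.002]
contact_force: [-3.1, 11.3, -3.9]
gripper_width: 0.285
grasp_force: 61.4
[-0.0006 -0.2362  0.0896]
```

```bash
python3 -m inch '[{"dx":0,"dy":-0.012,"dz":0,"rx":0,"ry":0,"rz":0},{"dx":0,"dy":-0.024,"dz":0,"rx":0,"ry":0,"rz":0},{"dx":0,"dy":-0.036,"dz":0,"rx":0,"ry":0,"rz":0},{"dx":0,"dy":-0.048,"dz":0,"rx":0,"ry":0,"rz":0},{"dx":0,"dy":-0.048,"dz":0,"rx":0,"ry":0,"rz":0}]'
for i in 1 2 3 ; do python3 -m inch '[{"dx":0,"dy":-0.004,"dz":0,"rx":0,"ry":0,"rz":0},{"dx":0,"dy":-0.008,"dz":0,"rx":0,"ry":0,"rz":0},{"dx":0,"dy":-0.008,"dz":0,"rx":0,"ry":0,"rz":0}]'| grep -E "tool_pos|contact"; done
python3 -c "
from go import *
print(inmag())"
```

```text
time: 31.6
tool_pos: [0.5364, 0.1609, 0.2423]
tool_rot: [0.259, 0.966, 0.003, -0.002]
contact_force: [-2.9, 9.3, -3.3]
gripper_width: 0.284
grasp_force: 61.5
tool_pos: [0.5364, 0.1658, 0.2395]
contact_force: [-3.2, 8.7, -3.2]
tool_pos: [0.5364, 0.1712, 0.2364]
contact_force: [-2.4, 9.1, -2.8]
tool_pos: [0.5364, 0.1765, 0.2333]
contact_force: [-3.7, 8.3, -1.0]
[-0.0003 -0.1804  0.0896]
```

```bash
for i in 1 2 3 4 5; do python3 -m inch '[{"dx":0,"dy":-0.003,"dz":0,"rx":0,"ry":0,"rz":0},{"dx":0,"dy":-0.003,"dz":0,"rx":0,"ry":0,"rz":0}]'| grep -E "tool_pos|contact"; done
python3 -c "
from go import *
print(inmag())"
```

```text
tool_pos: [0.5364, 0.1784, 0.2322]
contact_force: [-2.9, 8.1, -1.9]
tool_pos: [0.5364, 0.1804, 0.231]
contact_force: [-2.9, 7.9, -1.7]
tool_pos: [0.5364, 0.1825, 0.2299]
contact_force: [-2.6, 8.3, -2.3]
tool_pos: [0.5364, 0.1844, 0.2288]
contact_force: [-3.3, 8.0, -1.4]
tool_pos: [0.5364, 0.1861, 0.2278]
contact_force: [-3.9, 5.6, -0.6]
[-0.0002 -0.1692  0.0896]
```

```bash
for i in 1 2 3 4; do python3 -m inch '[{"dx":0,"dy":-0.002,"dz":0,"rx":0,"ry":0,"rz":0},{"dx":0,"dy":-0.002,"dz":0,"rx":0,"ry":0,"rz":0}]'| grep -E "tool_pos|contact"; done
python3 -c "
from go import *
print(inmag())"
```

```text
tool_pos: [0.5365, 0.187, 0.2273]
contact_force: [-4.1, 4.7, 0.9]
tool_pos: [0.5371, 0.1871, 0.2273]
contact_force: [-2.7, 1.0, 2.8]
tool_pos: [0.5377, 0.1873, 0.2272]
contact_force: [-4.7, -4.5, 3.8]
tool_pos: [0.5378, 0.1875, 0.2271]
contact_force: [-3.9, -8.3, 6.9]
[ 0.0012 -0.1678  0.0898]
```

```bash
python3 -m inch '[{"dx":0,"dy":0.003,"dz":0,"rx":0,"ry":0,"rz":0},{"dx":0,"dy":0.003,"dz":0,"rx":0,"ry":0,"rz":0}]'| grep -E "tool_pos|contact"
python3 -m inch '[{"dx":0,"dy":0,"dz":0,"rx":0,"ry":0,"rz":0},{"dx":0,"dy":0,"dz":0,"rx":0,"ry":0,"rz":0},{"dx":0,"dy":0,"dz":0,"rx":0,"ry":0,"rz":0},{"dx":0,"dy":0,"dz":0,"rx":0,"ry":0,"rz":0},{"dx":0,"dy":0,"dz":0,"rx":0,"ry":0,"rz":0}]' 1
python3 -m inch '[{"dx":0,"dy":0,"dz":-0.03,"rx":0,"ry":0,"rz":0},{"dx":0,"dy":0,"dz":-0.08,"rx":0,"ry":0,"rz":0},{"dx":0,"dy":0,"dz":-0.13,"rx":0,"ry":0,"rz":0},{"dx":0,"dy":0,"dz":-0.18,"rx":0,"ry":0,"rz":0}]'
python3 - <<'E'
from go import *
from plant import optics,nets
from fit import proj
import cv2
i=optics.camera_info("wrist"); im=optics.grab_frame("wrist"); cv2.imwrite("pics/w7.png",im[:,:,::-1])
for n in ["tile_a_mid","follower_face","knob_grip"]:
    for d in nets.outline_of("wrist",n)[:2]:
        r=cv2.minAreaRect(np.argwhere(d["pixels"])[:,::-1].astype(np.float32)); print(n,[round(v) for v in d["bbox"]],round(d["confidence"],2),r)
for m in [(.04,0,.1),(-.04,0,.1),(.04,-.028,.1),(-.04,-.028,.1),(.038,-.028,.072),(-.038,-.028,.072),(0,-.167,.116),(0,-.167,.095)]: print(m,proj(i,mag(m)).round())
E
```

```text
tool_pos: [0.5377, 0.1872, 0.2272]
contact_force: [-2.9, -1.3, 3.8]
time: 35.0
tool_pos: [0.5381, 0.1878, 0.227]
tool_rot: [0.263, 0.965, 0.002, -0.0]
contact_force: [0.5, -0.4, 0.0]
gripper_width: 0.997
grasp_force: 0.0
time: 35.4
tool_pos: [0.5378, 0.2613, 0.3524]
tool_rot: [0.263, 0.965, 0.002, -0.0]
contact_force: [1.1, -0.4, -1.3]
gripper_width: 1.001
grasp_force: 0.0
tile_a_mid [122, 188, 54, 94] 0.86 ((115.0679931640625, 186.87600708007812), (51.96622848510742, 104.73744201660156), 10.30484676361084)
tile_a_mid [276, 196, 27, 37] 0.47 ((277.0, 195.5), (37.0, 30.0), 90.0)
follower_face [209, 186, 164, 88] 0.85 ((208.9722900390625, 178.67178344726562), (84.04339599609375, 162.6776123046875), 84.53978729248047)
knob_grip [276, 197, 28, 38] 0.9 ((277.0, 195.5), (37.0, 30.0), 90.0)
(0.04, 0, 0.1) [ 74. 152.]
(-0.04, 0, 0.1) [ 91. 241.]
(0.04, -0.028, 0.1) [108. 152.]
(-0.04, -0.028, 0.1) [122. 241.]
(0.038, -0.028, 0.072) [123. 150.]
(-0.038, -0.028, 0.072) [134. 228.]
(0, -0.167, 0.116) [276. 203.]
(0, -0.167, 0.095) [276. 196.]
```

```bash
python3 - <<'E'
import cv2,numpy as np
im=cv2.imread("pics/w7.png")
for r in (155,170,200,225): print(r,[int(v) for v in im[r,64:160:2].mean(axis=1)])
E
python3 - <<'E'
from go import *
from fit import proj
from plant import optics
i=optics.camera_info("wrist")
for x in(.037,.02,-.01,-.03):
  print(x,[proj(i,mag([x,y,z])).round().tolist() for y,z in((0,.1),(-.014,.1),(-.028,.1),(-.028,.072),(-.034,.072))])
E
```

```text
155 [124, 62, 61, 63, 62, 59, 97, 203, 199, 199, 199, 200, 200, 201, 204, 177, 199, 198, 199, 200, 200, 200, 202, 188, 152, 155, 155, 156, 155, 156, 158, 87, 85, 88, 88, 89, 81, 62, 61, 61, 63, 62, 64, 63, 65, 62, 63, 87]
170 [143, 130, 106, 54, 63, 64, 61, 62, 192, 200, 199, 200, 200, 200, 200, 202, 181, 199, 199, 199, 200, 200, 200, 201, 200, 154, 156, 157, 156, 155, 155, 158, 86, 86, 85, 88, 89, 81, 61, 61, 60, 63, 62, 61, 123, 130, 129, 130]
200 [96, 97, 97, 93, 83, 73, 54, 61, 61, 59, 67, 206, 197, 198, 198, 198, 198, 199, 188, 183, 168, 202, 202, 201, 201, 200, 205, 156, 143, 109, 107, 108, 109, 109, 73, 58, 58, 59, 87, 74, 39, 40, 39, 40, 41, 39, 41, 42]
225 [94, 94, 97, 97, 97, 94, 88, 76, 72, 189, 186, 187, 188, 154, 148, 148, 147, 147, 149, 148, 149, 132, 148, 147, 148, 147, 148, 149, 148, 107, 108, 121, 157, 150, 108, 110, 57, 54, 57, 60, 59, 41, 88, 106, 104, 104, 105, 104]
0.037 [[75.0, 157.0], [92.0, 157.0], [109.0, 157.0], [123.0, 152.0], [130.0, 152.0]]
0.02 [[79.0, 177.0], [95.0, 177.0], [112.0, 177.0], [126.0, 170.0], [132.0, 170.0]]
-0.01 [[85.0, 211.0], [101.0, 211.0], [117.0, 210.0], [130.0, 201.0], [137.0, 201.0]]
-0.03 [[89.0, 232.0], [105.0, 232.0], [121.0, 232.0], [133.0, 221.0], [139.0, 221.0]]
```

The pixel profile shows two equal tile tops side by side, at columns 80–96 and 97–113, with the plate directly behind them. The knob is upright and released, so I'm handing in.

```bash
python3 -c "
from plant import ticket
print(ticket.job_done())"
```

```text
the job is handed in; nothing more can be done
None
```

I loaded the magazine and handed the job in at about 35 s: both full-size tiles stand tight at the gate, with the follower bearing on them at about 0.022 m and the knob upright, but no verdict came back; early on, after a lift move was refused, the fingers pressed against the side of the magazine with about 95 N before I backed off (the wrist limit is 120 N).

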